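Finish a lamp-curing batch of lens tubes

TASK

Finish this curing batch: turn the timer's selector back to its off stop, count three clicks forward from there, then squeeze the curing lamp's trigger fully for about half a second and let it go, with the amber guard still on its pins. Turn the selector back to the off stop, lift the guard straight and level up off its pins and lay it flat on the middle of the rubber mat, then stand every lens tube from under it upright on the floor of the aluminium tray. Keep the guard level all the time, never squeeze the trigger at any setting but the third click, and leave the memory stick and spare eyepiece where they are.

Things in the scene. Friction and masses are not known exactly. Their poses are not given: they have to be found in the camera images.
- timer_box: grey box 80 x 80 x 85 mm fixed to the table, origin at the centre of its underside; the black selector stands in the middle of its top. Seven white dots round the selector at 28 mm radius, 24 degrees (0.419 rad) apart; the larger dot, on the box's +x side, is off.
- selector (a joint): selector angle about the vertical, rad, growing clockwise seen from above. A sprung detent every 0.419 rad: 0 = off (end stop 0.05 rad beyond it), 0.419 first click, 0.838 second, 1.257 third, to 2.513 sixth (end stop 2.57). Leaving a detent takes about 0.06 N m; let go, it settles in the nearest one. Starts at the fourth, fifth or sixth click.
- selector_grip (a point): point on the selector's axis 109 mm above the table. The grip bar is 12 mm wide, 40 mm long, from 91 to 117 mm above the table, on a round skirt 40 mm across from 85 to 91 mm. The point's x axis runs along the bar to its white pointer line (along the box's x axis when the joint reads 0); y is across the bar.
- lamp: pistol-shaped curing lamp fixed on its side in a cradle (plate 110 x 100 x 8 mm, origin at the centre of its underside). Grey barrel 36 mm across along x at y = +35 mm, 50 mm up, nozzle to +x. Black grip to -y: x = -44 to -16 mm, 35 to 65 mm up, from the barrel to y = -48 mm, then a battery foot 36 mm thick to y = -68 mm.
- lamp_pinch (a point): point fixed to the lamp at its (-16, -20, 50) mm, same axes: midway between the grip's back face (28 mm off in -x) and the released trigger's outer face (28 mm in +x). Close two fingers from above along the lamp's x, one behind the grip, one on the trigger: about 8 N here presses it fully; 46 mm are then left across, their middle at the lamp's x = -21 mm.
- trigger (a joint): angle of the steel trigger lever, which is hinged about the vertical at the lamp's (7.5, 14) mm: 0 released, 0.30 fully squeezed against its stop; sprung back to 0. The lever is 9 mm thick and 52 mm long towards -y, from 38 to 62 mm above the table.
- bed: curing bed: four dark posts 18 mm across, 42 mm high (feet 24 mm across, 6 mm high) fixed to the table at x = +-50, y = +-60 mm of its origin, which is on the table amid them. Those at (50, -60) and (-50, 60) mm carry locating pins 10 mm across rising 24 mm more, to 66 mm above the table; the other two are plain rests. A camera 0.2 m high stands to its right, at y under 0.14 m.
- bed_top (a point): middle of the four post tops, 42 mm above the table: where the guard's origin is when it sits on the posts. Axes of the bed.
- guard: flat amber see-through plate 120 (x) x 140 (y) x 8 mm, about 0.22 kg, origin at the centre of its underside, z up; two 13 mm holes at (50, -60) and (-50, 60) mm fit over the pins. A black handle bar lies along x over the middle: 76 mm long, 14 mm wide (y), 30 to 46 mm above the underside, on stubs at x = +-29 mm. It starts on the posts over the lens tubes.
- mat: black rubber mat 124 (x) x 150 (y) x 3 mm fixed to the table, origin at the centre of its underside; the guard is laid here.
- tray: shallow open aluminium tray 110 (x) x 140 (y) x 14 mm fixed to the table, origin at the centre of its underside; walls 4 mm thick, floor 4 mm thick. Three tubes fit with room to spare. Instruments and cables up to 0.28 m high stand between here and the bed (x over 0.43 m, y under 0.15 m): pass in front of them, and keep off the tray's +x, +y corner, which is closest to them.
- usb_stick: bystander: memory stick 18 x 60 x 9 mm lying near the table's front edge. Origin at the centre of its underside.
- spare_ocular: bystander: black eyepiece 42 mm across, 60 mm high, behind the bed. Origin at the centre of its underside.
- tube_1: black lens tube 30 mm across and 28 mm high, 60 g, treat as solid; origin at the centre of its underside, z along its axis. Two or three of tube_1 to tube_4 are present, standing on the table between the bed's posts, under the guard.
- tube_2: black lens tube 30 mm across and 28 mm high, 60 g, treat as solid; origin at the centre of its underside, z along its axis. Two or three of tube_1 to tube_4 are present, standing on the table between the bed's posts, under the guard.
- tube_3: black lens tube 30 mm across and 28 mm high, 60 g, treat as solid; origin at the centre of its underside, z along its axis. Two or three of tube_1 to tube_4 are present, standing on the table between the bed's posts, under the guard.
- tube_4: black lens tube 30 mm across and 28 mm high, 60 g, treat as solid; origin at the centre of its underside, z along its axis. Two or three of tube_1 to tube_4 are present, standing on the table between the bed's posts, under the guard.

How it is judged:
On the way, in this order (a step that is already met when the one before it is completed fails the run):
1. the selector is turned back to its off stop (value of joint selector below 0.13 rad), for 0.2 s.
2. the selector stands at the third click (value of joint selector between 1.127 and 1.387 rad), for 0.4 s.
3. the trigger is squeezed fully and held, with the selector at the third click and the guard on its pins (all of step 2 and value of joint trigger above 0.25 rad and distance between guard and bed_top below 0.006 m and angle between guard's own z axis and vertical below 0.06 rad), for 0.3 s.
4. the trigger is let go (value of joint trigger below 0.05 rad), for 0.2 s.
5. the selector is turned back to off, the guard still on its pins (value of joint selector below 0.13 rad and distance between guard and bed_top below 0.006 m and angle between guard's own z axis and vertical below 0.06 rad), for 0.2 s.
6. the guard is lifted level, clear above its pins (z of guard in the frame of bed_top above 0.027 m and horizontal distance between guard and bed_top below 0.03 m and angle between guard's own z axis and vertical below 0.12 rad), for 0.05 s.
At the end, for the whole second after the job is handed in: Selector at off (below 0.13 rad), trigger released, guard at rest flat on the mat (centres within 30 mm, tilt under 0.05 rad), and every lens tube present upright (tilt under 0.12 rad), still, on the tray's floor inside its walls (value of joint selector below 0.13 rad and value of joint trigger below 0.05 rad and horizontal distance between guard and mat below 0.03 m and height (world z) of guard below 0.008 m and angle between guard's own z axis and vertical below 0.05 rad and linear speed of each of guard, tube_1, tube_2, tube_3, tube_4 below 0.02 m/s and x of tube_1 in the frame of tray between -0.042 and 0.042 m and y of tube_1 in the frame of tray between -0.057 and 0.057 m and z of tube_1 in the frame of tray between -0.002 and 0.0075 m and angle between each of tube_1, tube_2, tube_3, tube_4's own z axis and vertical below 0.12 rad and x of tube_2 in the frame of tray between -0.042 and 0.042 m and y of tube_2 in the frame of tray between -0.057 and 0.057 m and z of tube_2 in the frame of tray between -0.002 and 0.0075 m and x of tube_3 in the frame of tray between -0.042 and 0.042 m and y of tube_3 in the frame of tray between -0.057 and 0.057 m and z of tube_3 in the frame of tray between -0.002 and 0.0075 m and x of tube_4 in the frame of tray between -0.042 and 0.042 m and y of tube_4 in the frame of tray between -0.057 and 0.057 m and z of tube_4 in the frame of tray between -0.002 and 0.0075 m); the robot touches nothing.
It fails at once if the trigger is squeezed (over 0.12 rad) while the selector is not at the third click (value of joint trigger above 0.12 rad and not (value of joint selector between 1.127 and 1.387 rad)).
It fails at once if the guard is cocked or tipped by more than 0.25 rad (angle between guard's own z axis and vertical above 0.25 rad).
It fails at once if the memory stick is shifted by more than 25 mm (distance of usb_stick from where it was at the start of the episode above 0.025 m).
It fails at once if the spare eyepiece is shifted by more than 25 mm (distance of spare_ocular from where it was at the start of the episode above 0.025 m).
Of tube_1, tube_2, tube_3, tube_4 only 2 to 3 are there at a start; the rules pass over those that are not, and their reading is None.
At some moment in a run one of tube_1, tube_2, tube_3, tube_4 may be knocked a few centimetres aside while the robot is not near it.
It also fails if it takes over 210 s, if anything falls off the work surface, if the arm or the gripper's body presses on something with over 40 N, if the wrist force passes 120 N, or if a joint passes its speed limit or range.

ROBOT

A 7-joint arm with a two-finger parallel gripper is mounted at the origin on a cart in front of the work surface, level with it; the furniture and walls round the work are solid. World frame = base frame: x ahead of the robot, y to its left, z up, the work surface at z = 0. Lengths are in m, angles in rad, forces in N, time in s.
With the tool pointing down it reaches from about 0.4 to 0.875 m from the base axis. Payload 19.3 kg.
Tool frame: the origin (TCP) lies midway between the tips of the shut fingers; the grasp point (between the pads) lies bot.tcp_to_grasp behind it (bot.tcp_to_grasp is the distance from the TCP to the grasp point, in m); z points along the fingers, y is the line along which they close (so a half turn about z gives the same grasp; the last joint's range is limited). The gripper opens to 85 mm and grips with 20 to 120 N. Pads are 22 mm wide; open, the fingers measure 114 mm over their backs; the gripper's body (76 mm by 85 mm) begins 54 mm behind the grasp point. The pads swing forward as they close: fully open they stand 13 mm farther back than shut.
Start: joints at [1.217, 0.521, -0.036, 1.599, 0.021, 1.021, -0.113], TCP at [0.175, -0.6, 0.231] pointing down, gripper open.
Joint ranges: [-2.91, 2.91], [-0.3, 2.13], [-1.5, 1.42], [0.17, 2.43], [-1.26, 4.41], [0.16, 1.93], [-2.52, 2.52]. Speed limits (rad/s): [1.89, 1.89, 2.39, 2.39, 3.01, 3.01, 3.01].

INTERFACE

Orientations are given as [roll, pitch, yaw] about the fixed x, y, z axes, in that order (R = Rz(yaw) Ry(pitch) Rx(roll)).
In Python, from workcell import observe, imaging, bot gives the robot as it stands.
- The arm moves only by the tool send_rows, never from a script. Its argument "plan" is text: rows parted by semicolons, each of 7 numbers parted by spaces: the shift along the tool's x, y, z in m, then the turn, a rotation vector about the tool's x, y, z in degrees, then the finger opening in m, from 0 to 0.0854. In form: dx dy dz rx ry rz claw; .... A call has 1 to 10 rows; each row is the pose to reach, as a shift and turn from the pose commanded when the call began, along the tool's axes at that moment; what a row does not reach only later rows make up. A row lasts 1/12 s, in which the tool goes at most 41.7 mm and 7.16 degrees, less where a joint would pass 70% of its speed; a pose out of reach is approached as far as the arm can. A call with a gripper value outside its range is refused whole. The fingers move at their own pace and stop on an object; "grip_force" is the grip in N (left out, the last holds). Time passes only in rows, so rows that repeat a pose let the fingers close. It gives the time, the measured TCP pose, the force, the opening and the grip force at its end, in the units of the state.
- observe(): the state, without advancing time (a new reading comes with each control period).
- imaging.grab_frame(name): name is "scene" or "top" or "wrist"; returns a dict with "color" (480x640x3 uint8, red, green, blue), "fx", "fy", "cx", "cy" (pixels), "dist_coeffs" ([k1, k2, p1, p2, k3] as OpenCV has them; the pictures are not rectified), "eye" and "orientation" of the camera in the world; the wrist camera has in their place "tool_from_camera" (4x4, takes a point from camera to tool coordinates, whose origin is the TCP and whose axes are the flange's). Camera axes: x right, y down, z forward; pixel columns grow to the right and rows downward; lengths in m; the calibration is good to about 2 mm. A picture is of the moment at which its call begins: read the wrist's pose just before it. There is no depth.
- bot.job_done(): hands the job in; it is judged then, once.
The state is a dict: "clock": time; "qpos": joint angles; "qd": joint speeds; "joint_efforts": joint torques, N m; "position": TCP position; "tool_rot": TCP orientation; "force": force on the tool from outside, world axes, zero at the start; "moment": the same for the moment, N m; "grip_width": finger opening in m; "finger_force": force on a finger pad.
Only numpy, scipy, OpenCV 4.12 (cv2) and the standard library are available. Lean on these libraries where they do the work, as an engineer would, in place of code of your own. Each camera call takes 0.05 s, during which the arm holds its last target. There are 200 camera calls.

## Working session

There is one attempt and no reset: what is moved stays moved. The work goes in short steps, Python scripts to look and compute and a tool call to move; the robot and the scene stay as the last step left them, time stands still between calls to the robot, and variables do not carry over. Pictures are saved under pics/ and viewed, at most 14 in all, crops included, and the job is handed in when it is done.

Besides the shell and the picture viewer there is one more tool, called after "Request:" by a JSON object that holds its "method" and its "body", one argument or row to a line. send_rows: Moves the arm, as the interface text tells. Its arguments: {"type":"object","properties":{"plan":{"type":"string"},"grip_force":{"type":"number"}},"required":["plan"]}

```bash
ls; mkdir -p pics
python3 - <<'E'
from workcell import observe, imaging, bot
import cv2,json
s=observe(); print(s, bot.tcp_to_grasp)
for n in("scene","top"):
    f=imaging.grab_frame(n); cv2.imwrite(f"pics/{n}0.png",f["color"][:,:,::-1])
    print({k:v for k,v in f.items() if k!="color"})
f=imaging.grab_frame("wrist");print({k:v for k,v in f.items() if k!="color"})
E
```

```text
pics
{'clock': 0.0, 'qpos': array([ 1.21678712,  0.52202577, -0.03632685,  1.59999846,  0.02120664,
        1.02110559, -0.11281653]), 'qd': array([-0.00247754, -0.00178155,  0.00018145, -0.00298027, -0.00146434,
        0.00029215, -0.00028332]), 'joint_efforts': array([-3.32793010e-03, -9.27126646e+01,  1.97740965e+00, -3.69934487e+01,
        1.74627191e-02,  8.22765694e-03,  7.90642048e-06]), 'position': array([ 0.17487658, -0.59968368,  0.23072183]), 'tool_rot': array([-3.14044410e+00,  8.84030566e-05,  2.83785577e-01]), 'force': array([ 0.54564261,  0.04372862, -0.03120453]), 'moment': array([-0.02337384,  0.03066768,  0.02594376]), 'finger_force': 0.0, 'grip_width': 0.08511356635946178} 0.0187
{'fx': 473.11499540776714, 'fy': 473.11499540776714, 'cx': 316.5210719875183, 'cy': 234.51275552396865, 'dist_coeffs': array([0.00567841, 0.        , 0.        , 0.        , 0.        ]), 'eye': array([0.12676736, 0.73945443, 0.76725802]), 'orientation': array([-2.22509039, -0.01589341, -2.62241155])}
{'fx': 445.033502633591, 'fy': 445.033502633591, 'cx': 319.9907325116927, 'cy': 244.05062519608828, 'dist_coeffs': array([-0.0936687,  0.       ,  0.       ,  0.       ,  0.       ]), 'eye': array([ 0.4742993 , -0.00149861,  1.16165282]), 'orientation': array([-3.07285984,  0.01490808, -1.55511304])}
{'fx': 336.8929372206965, 'fy': 336.8929372206965, 'cx': 321.0239319576954, 'cy': 235.40703558629536, 'dist_coeffs': array([-0.00435235,  0.        ,  0.        ,  0.        ,  0.        ]), 'tool_from_camera': array([[ 1.65361007e-04, -9.45226237e-01, -3.26415892e-01,
         8.40857323e-02],
       [ 9.99999419e-01, -1.91507134e-04,  1.06115691e-03,
        -3.72578826e-04],
       [-1.06554432e-03, -3.26415877e-01,  9.45225655e-01,
        -1.42875719e-01],
       [ 0.00000000e+00,  0.00000000e+00,  0.00000000e+00,
         1.00000000e+00]])}
```

View pics/top0.png

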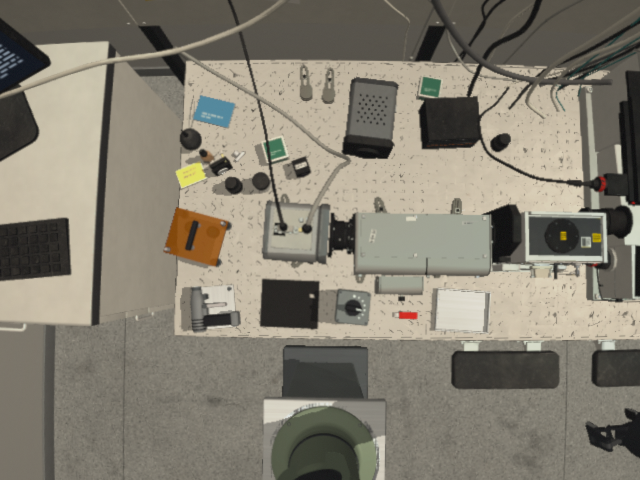

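View pics/scene0.png

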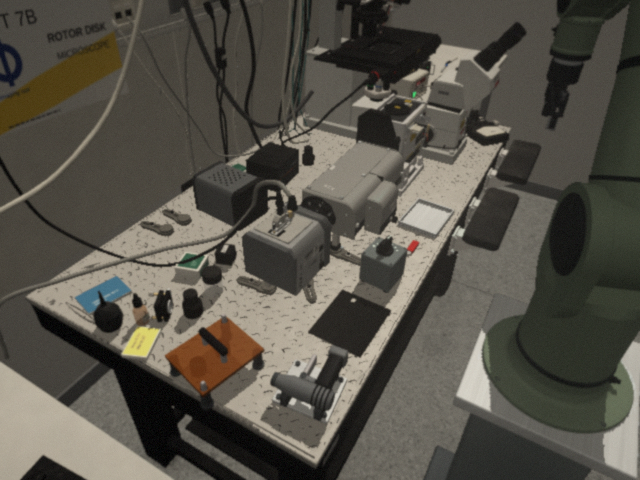

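```bash
cat > h.py <<'E'
import numpy as np, cv2
from scipy.spatial.transform import Rotation as Rn
from workcell import observe, imaging, bot
def R(e): return Rn.from_euler('xyz',e).as_matrix()
def grab(name,save=None):
    s=observe(); f=imaging.grab_frame(name)
    if name=="wrist":
        T=np.eye(4);T[:3,:3]=R(s["tool_rot"]);T[:3,3]=s["position"];T=T@f["tool_from_camera"]
        f["Rc"],f["c"]=T[:3,:3],T[:3,3]
    else: f["Rc"],f["c"]=R(f["orientation"]),np.array(f["eye"])
    f["K"]=np.array([[f["fx"],0,f["cx"]],[0,f["fy"],f["cy"]],[0,0,1.]])
    if save: cv2.imwrite("pics/"+save,f["color"][:,:,::-1])
    return f
def ray(f,uv):
    u=cv2.undistortPoints(np.array(uv,float).reshape(-1,1,2),f["K"],np.array(f["dist_coeffs"]))[:,0]
    return np.c_[u,np.ones(len(u))]@f["Rc"].T
def onplane(f,uv,z):
    d=ray(f,uv); return (f["c"]+d*((z-f["c"][2])/d[:,2])[:,None])[:,:2]
def proj(f,P):
    r=Rn.from_matrix(f["Rc"].T).as_rotvec(); t=-f["Rc"].T@f["c"]
    return cv2.projectPoints(np.array(P,float).reshape(-1,1,3),r,t,f["K"],np.array(f["dist_coeffs"]))[0][:,0]
def rect(f,mask,z):
    "largest blob -> minAreaRect on plane z (mm/deg)"
    c=max(cv2.findContours(mask.astype(np.uint8),0,1)[0],key=cv2.contourArea)
    p=onplane(f,c[:,0],z)
    return cv2.minAreaRect((p*1000).astype(np.float32))
def go(p,yaw,s=None):
    "shift/turn in tool axes to reach TCP p, pointing down with yaw"
    s=s or observe(); R0=R(s["tool_rot"])
    rv=np.degrees(Rn.from_matrix(R0.T@R([np.pi,0,yaw])).as_rotvec())
    print("pos",s["position"].round(4),"rot",s["tool_rot"].round(3),"w",round(s["grip_width"],4),"t",round(s["clock"],2))
    print("go",(R0.T@(np.array(p)-s["position"])).round(4),rv.round(2))
E
python3 - <<'E'
from h import *
f=grab("top"); im=f["color"].astype(int); hsv=cv2.cvtColor(f["color"],cv2.COLOR_RGB2HSV).astype(int)
def sub(m,u0,v0,u1,v1):
    o=np.zeros((480,640),bool);o[v0:v1,u0:u1]=m[v0:v1,u0:u1];return o
amb=(hsv[...,1]>140)&(hsv[...,0]<22)
print("guard",rect(f,sub(amb,150,195,245,275),.05))
g=im.mean(2)
print("mat",rect(f,sub(g<60,250,270,330,335),.003))
print("tray",[im[v,460] for v in (280,285,288,291,300,328,331,334)])
print("pts lamp grip/trigger",onplane(f,[(205,320)],.05), "sel",onplane(f,[(352,308)],.1),"box",onplane(f,[(337,291),(370,291),(370,323),(337,323)],.085))
print("tray",onplane(f,[(436,290),(489,290),(489,332),(432,332)],.014))
print("handle",onplane(f,[(192,236)],.088),"stick",onplane(f,[(405,315)],.009))
big=cv2.resize(f["color"][190:340,150:400],None,fx=3.2,fy=3.2,interpolation=cv2.INTER_CUBIC)
cv2.imwrite("pics/top1.png",big[:,:,::-1])
E
```

```text
guard ((565.9696655273438, 332.4536437988281), (140.5818634033203, 118.40526580810547), 75.61259460449219)
mat ((397.9604187011719, 93.51914978027344), (146.70037841796875, 119.80633544921875), 87.83641052246094)
tray [array([205, 192, 172]), array([206, 194, 172]), array([206, 195, 174]), array([219, 216, 202]), array([222, 218, 205]), array([217, 214, 199]), array([184, 180, 167]), array([205, 193, 172])]
pts lamp grip/trigger [[0.35548781 0.30159305]] sel [[ 0.39626963 -0.06281115]] box [[ 0.43539977 -0.02704362]
 [ 0.43657126 -0.10654195]
 [ 0.35987193 -0.10738452]
 [ 0.35870131 -0.02812367]]
tray [[ 0.43878068 -0.28386465]
 [ 0.44014112 -0.42289499]
 [ 0.33189265 -0.42299518]
 [ 0.3310875  -0.2740854 ]]
handle [[0.56313987 0.32974199]] stick [[ 0.37341714 -0.20492402]]
```

View pics/top1.png

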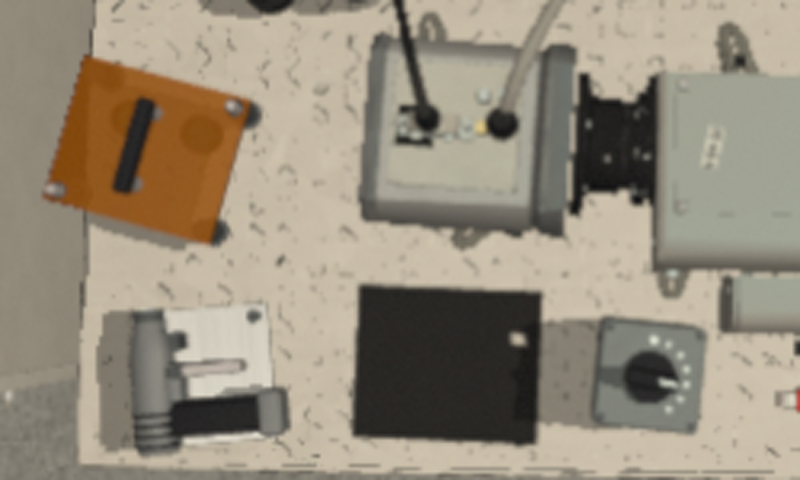

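Run:
```python
from h import *
go([.39,-.065,.24],np.radians(80))
```

```text
pos [ 0.1749 -0.5998  0.231 ] rot [-3.141  0.     0.284] w 0.0855 t 0.2
go [ 0.3562 -0.4532 -0.0088] [-4.000e-02 -2.000e-02 -6.374e+01]
```

Request:
{"method": "send_rows", "body": {
  "plan": "0.356 -0.453 -0.009 0 0 -63.7 0.085;0.356 -0.453 -0.009 0 0 -63.7 0.085;0.356 -0.453 -0.009 0 0 -63.7 0.085;0.356 -0.453 -0.009 0 0 -63.7 0.085;0.356 -0.453 -0.009 0 0 -63.7 0.085;0.356 -0.453 -0.009 0 0 -63.7 0.085;0.356 -0.453 -0.009 0 0 -63.7 0.085;0.356 -0.453 -0.009 0 0 -63.7 0.085;0.356 -0.453 -0.009 0 0 -63.7 0.085;0.356 -0.453 -0.009 0 0 -63.7 0.085"
}}

```text
clock: 1.03
position: [0.3305, -0.2117, 0.238]
tool_rot: [3.141, 0.001, 1.403]
force: [1.7, -0.5, 0.8]
grip_width: 0.085
finger_force: 0.0
```

Run:
```python
from h import *
go([.39,-.065,.24],np.radians(80)); print(observe()["qpos"].round(2))
```

```text
pos [ 0.3305 -0.2117  0.238 ] rot [3.141e+00 1.000e-03 1.403e+00] w 0.085 t 1.03
go [ 0.1545  0.0342 -0.0021] [0.01 0.03 0.4 ]
[ 0.85  0.16 -0.47  2.14  0.1   0.86  0.14]
```

Request:
{"method": "send_rows", "body": {
  "plan": "0.154 0.034 -0.002 0 0 0 0.085;0.154 0.034 -0.002 0 0 0 0.085;0.154 0.034 -0.002 0 0 0 0.085;0.154 0.034 -0.002 0 0 0 0.085;0.154 0.034 -0.002 0 0 0 0.085;0.154 0.034 -0.002 0 0 0 0.085"
}}

```text
clock: 1.53
position: [0.3911, -0.0664, 0.2398]
tool_rot: [3.142, -0.0, 1.399]
force: [-0.1, -0.5, -0.7]
grip_width: 0.0844
finger_force: 0.0
```

Run:
```python
from h import *
f=grab("wrist","w1.png"); go([.39,-.065,.24],np.radians(80)); print(observe()["qpos"].round(2))
print(proj(f,[[.396,-.063,.117]]))
```

```text
pos [ 0.3906 -0.0676  0.2397] rot [-3.141  0.     1.397] w 0.085 t 1.58
go [ 0.0025 -0.0011 -0.0003] [-0.02  0.01  0.02]
[ 0.56  0.18 -0.6   2.12  0.13  0.87 -0.29]
[[326.35153288 221.98104205]]
```

View pics/w1.png

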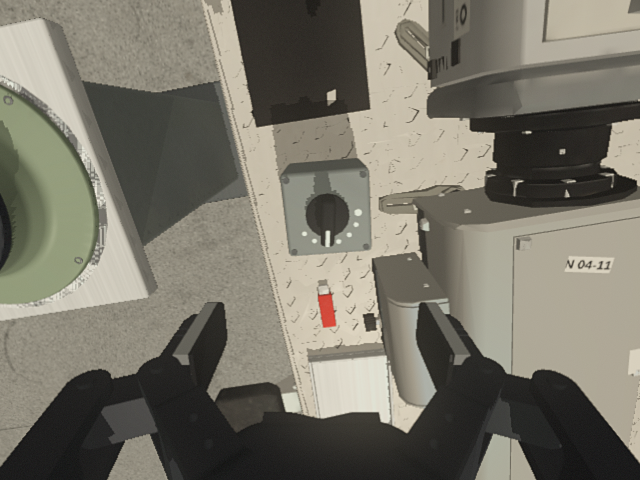

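Run:
```python
from h import *
f=grab("wrist"); im=f["color"].astype(int); 
m=np.zeros((480,640),np.uint8); m[190:256,290:368]=(im.min(2)>185)[190:256,290:368]
n,l,st,c=cv2.connectedComponentsWithStats(m)
P=onplane(f,c[1:],.085); Q=onplane(f,c[1:],.117)
for a,b,p,q in zip(st[1:,4],c[1:],P,Q): print(a,b.round(1),p.round(4),q.round(4))
keep=[i for i in range(len(P)) if st[i+1,4]<60]
A=np.c_[2*P,np.ones(len(P))];
```

```text
36 [358.2 210.5] [ 0.4247 -0.0681] [ 0.4226 -0.0591]
16 [356.  222.5] [ 0.4212 -0.0791] [ 0.4194 -0.0689]
15 [304.5 232.1] [ 0.3726 -0.0801] [ 0.376  -0.0698]
48 [327.9 237.4] [ 0.3932 -0.089 ] [ 0.3944 -0.0777]
15 [349.3 233. ] [ 0.4135 -0.0882] [ 0.4126 -0.077 ]
14 [314.5 239.3] [ 0.3805 -0.0887] [ 0.3831 -0.0775]
17 [338.9 239.6] [ 0.403  -0.0929] [ 0.4032 -0.0813]
```

Run:
```python
from h import *
go([.3966,-.0658,.096],np.radians(80))
```

```text
pos [ 0.3904 -0.0683  0.2397] rot [-3.141  0.     1.395] w 0.0849 t 1.63
go [0.0036 0.0057 0.1437] [-0.02  0.02 -0.06]
```

Request:
{"method": "send_rows", "body": {
  "plan": "0.0036 0.0057 0.04 0 0 0 0.04;0.0036 0.0057 0.08 0 0 0 0.04;0.0036 0.0057 0.11 0 0 0 0.04;0.0036 0.0057 0.1437 0 0 0 0.04;0.0036 0.0057 0.1437 0 0 0 0.04;0.0036 0.0057 0.1437 0 0 0 0;0.0036 0.0057 0.1437 0 0 0 0;0.0036 0.0057 0.1437 0 0 0 0;0.0036 0.0057 0.1437 0 0 0 0;0.0036 0.0057 0.1437 0 0 0 0",
  "grip_force": 40
}}

```text
clock: 2.47
position: [0.397, -0.0658, 0.0979]
tool_rot: [3.14, 0.001, 1.395]
force: [-5.7, 1.8, -0.2]
grip_width: 0.0108
finger_force: 40.5
```

Run:
```python
from h import *
go([.3966,-.0658,.096],np.radians(176)); s=observe(); print(s["force"],s["moment"],s["qpos"].round(2))
```

```text
pos [ 0.397  -0.0658  0.0979] rot [3.140e+00 1.000e-03 1.395e+00] w 0.0108 t 2.47
go [-0.0001 -0.0003  0.0019] [ 2.00e-02  1.10e-01 -9.61e+01]
[-5.72457753  1.77626562 -0.15279989] [ 0.51077482  1.01054728 -0.02368589] [ 0.4   0.45 -0.48  2.26  0.42  0.52 -0.58]
```

Request:
{"method": "send_rows", "body": {
  "plan": "0 0 0 0 0 -7 0;0 0 0 0 0 -14 0;0 0 0 0 0 -21 0;0 0 0 0 0 -28 0;0 0 0 0 0 -35 0;0 0 0 0 0 -42 0;0 0 0 0 0 -49 0;0 0 0 0 0 -56 0;0 0 0 0 0 -63 0;0 0 0 0 0 -70 0"
}}

```text
clock: 3.3
position: [0.3974, -0.0655, 0.0979]
tool_rot: [-3.142, 0.003, 2.623]
force: [-3.1, 7.7, -2.9]
grip_width: 0.0108
finger_force: 40.2
```

Run:
```python
from h import *
go([.3966,-.0658,.096],np.radians(176)); s=observe(); print(s["force"],s["moment"],s["qpos"].round(2))
```

```text
pos [ 0.3974 -0.0655  0.0979] rot [-3.142e+00  3.000e-03  2.623e+00] w 0.0108 t 3.3
go [ 0.0006 -0.0007  0.0019] [ -0.03   0.14 -25.74]
[-3.14280048  7.70033461 -2.85098413] [ 1.93217061  0.74456829 -0.0312743 ] [ 0.65  0.52 -0.8   2.24  0.66  0.62  0.41]
```

Request:
{"method": "send_rows", "body": {
  "plan": "0 0 0 0 0 -7 0;0 0 0 0 0 -14 0;0 0 0 0 0 -21 0;0 0 0 0 0 -26 0;0 0 0 0 0 -26 0;0 0 0 0 0 -26 0;0 0 0 0 0 -26 0;0 0 0 0 0 -26 0"
}}

```text
clock: 3.97
position: [0.3974, -0.0653, 0.0979]
tool_rot: [-3.141, 0.002, 3.07]
force: [-2.2, 9.5, -0.9]
grip_width: 0.0111
finger_force: 40.6
```

Run:
```python
from h import *
go([.3966,-.0658,.096],np.radians(176)); s=observe(); print(s["force"],s["moment"],s["qpos"].round(2))
```

```text
pos [ 0.3974 -0.0653  0.0979] rot [-3.141e+00  2.000e-03  3.070e+00] w 0.0111 t 3.97
go [ 0.0008 -0.0006  0.0019] [-0.05  0.13 -0.08]
[-2.24990099  9.46963895 -0.89991565] [ 2.18397197  0.78296914 -0.1267757 ] [ 0.73  0.56 -0.91  2.24  0.73  0.67  0.79]
```

Request:
{"method": "send_rows", "body": {
  "plan": "0 0 0 0 0 7 0;0 0 0 0 0 14 0;0 0 0 0 0 21 0;0 0 0 0 0 28 0;0 0 0 0 0 35 0;0 0 0 0 0 42 0;0 0 0 0 0 49 0;0 0 0 0 0 56 0;0 0 0 0 0 63 0;0 0 0 0 0 70 0"
}}

```text
clock: 4.8
position: [0.3972, -0.0657, 0.0979]
tool_rot: [3.14, 0.002, 1.842]
force: [-3.6, 4.0, -2.4]
grip_width: 0.0109
finger_force: 40.4
```

Request:
{"method": "send_rows", "body": {
  "plan": "0 0 0 0 0 2 0;0 0 0 0 0 2 0;0 0 0 0 0 2 0.05;0 0 0 0 0 2 0.05;0 0 0 0 0 2 0.05;0 0 -0.04 0 0 2 0.05;0 0 -0.08 0 0 2 0.085;0 0 -0.12 0 0 2 0.085;0 0 -0.14 0 0 2 0.085;0 0 -0.14 0 0 2 0.085"
}}

```text
clock: 5.63
position: [0.3988, -0.0656, 0.2403]
tool_rot: [3.136, 0.004, 1.814]
force: [-0.2, 0.7, -0.4]
grip_width: 0.0848
finger_force: 0.0
```

Run:
```python
from h import *
f=grab("wrist"); im=f["color"].astype(int)
m=(im.min(2)>185).astype(np.uint8)
n,l,st,c=cv2.connectedComponentsWithStats(m)
P=onplane(f,c,.085); Q=onplane(f,c,.117)
for i in range(1,n):
    d=P[i]-[.3966,-.0658]
    if np.hypot(*d)<.04 and st[i,4]>5: print(st[i,4],np.hypot(*d).round(3),np.degrees(np.arctan2(d[1],d[0])).round(1),"117:",np.degrees(np.arctan2(*(Q[i]-[.3966,-.0658])[::-1])).round(1))
go([.36,.30,.25],np.radians(90)); print(observe()["qpos"].round(2))
```

```text
16 0.028 -149.5 117: -171.0
34 0.028 -4.6 117: 16.6
16 0.028 -125.1 117: -144.9
52 0.024 -76.3 117: -75.8
16 0.028 -28.2 117: -8.3
15 0.028 -101.0 117: -113.5
16 0.028 -52.1 117: -39.3
pos [ 0.398  -0.0658  0.2382] rot [3.138e+00 3.000e-03 1.814e+00] w 0.0852 t 5.68
go [ 0.3642  0.0512 -0.0127] [ 0.22  0.14 13.93]
[ 0.7   0.22 -0.78  2.11  0.2   0.88  0.05]
```

Request:
{"method": "send_rows", "body": {
  "plan": "0.364 0.051 -0.012 0 0 14 0.085;0.364 0.051 -0.012 0 0 14 0.085;0.364 0.051 -0.012 0 0 14 0.085;0.364 0.051 -0.012 0 0 14 0.085;0.364 0.051 -0.012 0 0 14 0.085;0.364 0.051 -0.012 0 0 14 0.085;0.364 0.051 -0.012 0 0 14 0.085;0.364 0.051 -0.012 0 0 14 0.085;0.364 0.051 -0.012 0 0 14 0.085;0.364 0.051 -0.012 0 0 14 0.085"
}}

```text
clock: 6.52
position: [0.3566, 0.3064, 0.2478]
tool_rot: [-3.14, -0.003, 1.576]
force: [-1.1, -0.4, -1.8]
grip_width: 0.0849
finger_force: 0.0
```

Run:
```python
from h import *
f=grab("wrist","w2.png"); go([.36,.30,.25],np.radians(90)); print(observe()["qpos"].round(2))
```

```text
pos [0.3568 0.3053 0.2476] rot [-3.140e+00 -2.000e-03  1.577e+00] w 0.0849 t 6.57
go [-0.0053  0.0032 -0.0024] [-0.1  -0.13  0.33]
[-0.12  0.36 -0.89  1.94  0.33  0.99 -1.16]
```

View pics/w2.png

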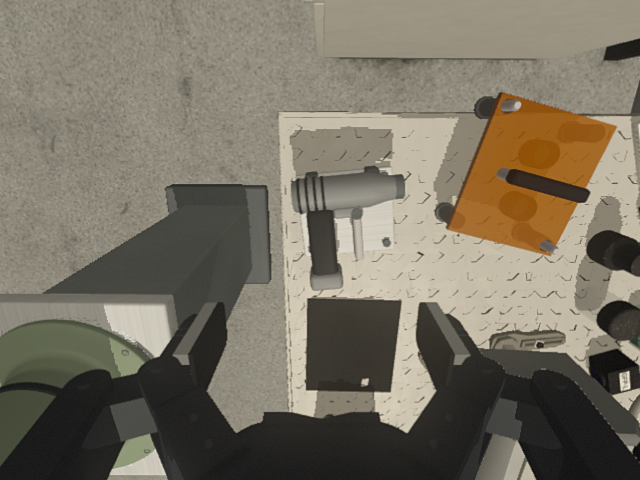

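Run:
```python
from h import *
f=grab("wrist"); im=f["color"].astype(int); g=im.mean(2)
# scan rows: grip edges & lever edges
for v in range(216,262,6):
    r=g[v]; print(v,[int(x) for x in r[300:372:2]])
print(onplane(f,[(290,190),(404,186),(404,176),(404,198)],.05))
```

```text
216 [164, 208, 208, 117, 46, 54, 55, 55, 56, 55, 55, 57, 56, 56, 54, 53, 46, 117, 140, 141, 139, 140, 151, 156, 167, 124, 92, 98, 98, 96, 103, 196, 201, 199, 198, 198]
222 [171, 200, 206, 181, 41, 52, 57, 56, 58, 57, 58, 57, 59, 58, 56, 55, 48, 115, 150, 206, 206, 206, 205, 205, 208, 187, 95, 161, 184, 182, 157, 195, 204, 204, 204, 204]
228 [183, 183, 209, 214, 70, 52, 55, 58, 57, 57, 58, 58, 60, 60, 61, 57, 52, 93, 140, 205, 203, 203, 203, 203, 204, 207, 152, 148, 180, 183, 171, 186, 206, 204, 204, 203]
234 [187, 183, 212, 214, 151, 46, 56, 60, 59, 60, 60, 58, 61, 61, 62, 60, 54, 60, 144, 208, 205, 204, 205, 203, 203, 203, 174, 132, 178, 185, 174, 176, 201, 201, 202, 203]
240 [188, 169, 198, 212, 186, 45, 55, 60, 60, 60, 59, 59, 61, 60, 63, 61, 56, 53, 131, 139, 208, 205, 205, 204, 203, 204, 186, 116, 173, 185, 180, 170, 201, 200, 201, 201]
246 [191, 191, 181, 212, 126, 44, 53, 60, 60, 62, 61, 62, 61, 62, 63, 65, 58, 53, 112, 148, 208, 206, 206, 206, 206, 207, 211, 108, 166, 187, 182, 158, 207, 205, 205, 205]
252 [189, 142, 176, 211, 216, 125, 48, 58, 61, 62, 60, 63, 61, 63, 65, 67, 61, 52, 113, 203, 194, 191, 176, 187, 189, 190, 192, 146, 158, 186, 184, 168, 193, 192, 188, 195]
258 [189, 188, 188, 189, 191, 171, 50, 57, 60, 62, 62, 63, 66, 66, 66, 67, 64, 56, 66, 196, 193, 192, 192, 192, 193, 194, 193, 194, 150, 174, 180, 182, 195, 195, 195, 192]
[[0.3245434  0.32121935]
 [0.44068834 0.32606026]
 [0.43981918 0.33620603]
 [0.44175462 0.31362349]]
```

Run:
```python
from h import *
f=grab("wrist")
print("back",onplane(f,[(306.5,219),(311,258)],.065).round(4).tolist(),"front",onplane(f,[(333.5,219),(336.5,258)],.065).round(4).tolist())
print("lever out",onplane(f,[(361,219),(364,258)],.062).round(4).tolist(), "foot",onplane(f,[(311,289),(342,287),(310,266),(341,263)],.068).round(4).tolist())
```

```text
back [[0.3424, 0.2921], [0.3467, 0.2497]] front [[0.3695, 0.2922], [0.3733, 0.2498]]
lever out [[0.3975, 0.2915], [0.4025, 0.2487]] foot [[0.3466, 0.215], [0.3797, 0.2175], [0.3457, 0.2419], [0.378, 0.2454]]
```

Run:
```python
from h import *
go([.3678,.2646,.034],np.radians(95))
```

```text
pos [0.358  0.3008 0.2472] rot [-3.14   0.     1.573] w 0.0853 t 6.67
go [-0.0361  0.0101  0.2132] [-0.09  0.02 -4.89]
```

Request:
{"method": "send_rows", "body": {
  "plan": "-0.036 0.01 0.04 0 0 -4.9 0.085;-0.036 0.01 0.08 0 0 -4.9 0.085;-0.036 0.01 0.12 0 0 -4.9 0.085;-0.036 0.01 0.14 0 0 -4.9 0.085;-0.036 0.01 0.14 0 0 -4.9 0.085;-0.036 0.01 0.14 0 0 -4.9 0.085"
}}

```text
clock: 7.17
position: [0.3682, 0.2633, 0.1079]
tool_rot: [-3.139, 0.001, 1.655]
force: [0.2, -0.1, 0.9]
grip_width: 0.0848
finger_force: 0.0
```

Run:
```python
from h import *
go([.3678,.2646,.034],np.radians(95))
```

```text
pos [0.3682 0.2633 0.1079] rot [-3.139e+00  1.000e-03  1.655e+00] w 0.0848 t 7.17
go [ 0.0014 -0.0001  0.0739] [-0.13  0.07 -0.16]
```

Request:
{"method": "send_rows", "body": {
  "plan": "0.001 0 0.03 0 0 0 0.085;0.001 0 0.06 0 0 0 0.085;0.001 0 0.074 0 0 0 0.085;0.001 0 0.074 0 0 0 0.085;0.001 0 0.074 0 0 0 0.085;0.001 0 0.074 0 0 0 0.085",
  "grip_force": 20
}}

```text
clock: 7.67
position: [0.3696, 0.2659, 0.0361]
tool_rot: [3.139, -0.001, 1.655]
force: [-0.6, 0.5, -0.1]
grip_width: 0.0853
finger_force: 0.0
```

Request:
{"method": "send_rows", "body": {
  "plan": "0 0 0 0 0 0 0.044;0 0 0 0 0 0 0.044;0 0 0 0 0 0 0.044;0 0 0 0 0 0 0.044;0 0 0 0 0 0 0.044;0 0 0 0 0 0 0.044;0 0 0 0 0 0 0.044;0 0 0 0 0 0 0.044"
}}

```text
clock: 8.33
position: [0.3684, 0.2654, 0.035]
tool_rot: [3.141, 0.0, 1.656]
force: [-6.4, -3.6, 20.1]
grip_width: 0.0482
finger_force: 18.0
```

Request:
{"method": "send_rows", "body": {
  "plan": "0 0 0 0 0 0 0.03;0 0 0 0 0 0 0.03;0 0 0 0 0 0 0.03"
}}

```text
clock: 8.58
position: [0.3684, 0.2654, 0.035]
tool_rot: [3.141, 0.0, 1.656]
force: [-6.5, -3.0, 20.1]
grip_width: 0.048
finger_force: 18.0
```

Request:
{"method": "send_rows", "body": {
  "plan": "0 0 0 0 0 0 0.02;0 0 0 0 0 0 0.02;0 0 0 0 0 0 0.02",
  "grip_force": 35
}}

```text
clock: 8.83
position: [0.3682, 0.2654, 0.0351]
tool_rot: [3.141, 0.0, 1.656]
force: [-8.8, -3.2, 23.0]
grip_width: 0.0476
finger_force: 31.9
```

Run:
```python
from h import *
f=grab("wrist"); cv2.imwrite("pics/w3.png",cv2.resize(f["color"][150:330,220:460],None,fx=3,fy=3)[:,:,::-1])
```

```text
(no output)
```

View pics/w3.png

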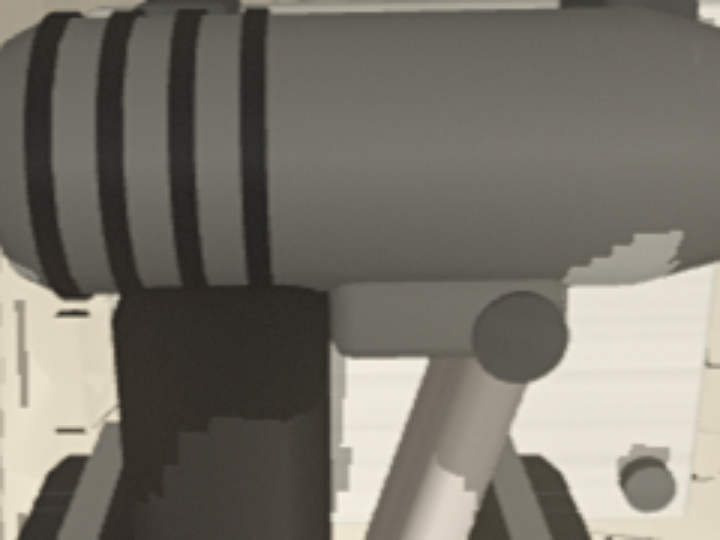

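Request:
{"method": "send_rows", "body": {
  "plan": "0 0 0 0 0 0 0.085;0 0 0 0 0 0 0.085;0 0 0 0 0 0 0.085;0 0 0 0 0 0 0.085;0 0 0 0 0 0 0.085;0 0 0 0 0 0 0.085;0 0 -0.04 0 0 0 0.085;0 0 -0.08 0 0 0 0.085;0 0 -0.12 0 0 0 0.085;0 0 -0.16 0 0 0 0.085",
  "grip_force": 40
}}

```text
clock: 9.72
position: [0.3677, 0.2653, 0.1958]
tool_rot: [-3.14, -0.0, 1.657]
force: [0.8, -0.1, -0.7]
grip_width: 0.0848
finger_force: 0.0
```

Run:
```python
from h import *
go([.3966,-.0658,.22],np.radians(104));s=observe();print(s["force"])
f=grab("wrist"); g=f["color"].mean(2); print(g[222,340:420:2].astype(int))
```

```text
pos [0.3677 0.2653 0.1958] rot [-3.14  -0.     1.657] w 0.0848 t 9.72
go [-0.3324  0.0004 -0.0242] [-0.08 -0.01 -9.09]
[ 0.80995424 -0.10141788 -0.69045691]
[202 202 202 205  97 156 182 187 182 157 200 198 198 197 198 198 197 197
 196 198 176 129  90  76 104 176 198 189 185 185 189 189 188 189 189 188
 188 188 188 188]
```

Request:
{"method": "send_rows", "body": {
  "plan": "-0.332 0 -0.024 0 0 -9.1 0.04;-0.332 0 -0.024 0 0 -9.1 0.04;-0.332 0 -0.024 0 0 -9.1 0.04;-0.332 0 -0.024 0 0 -9.1 0.04;-0.332 0 -0.024 0 0 -9.1 0.04;-0.332 0 -0.024 0 0 -9.1 0.04;-0.332 0 -0.024 0 0 -9.1 0.04;-0.332 0 -0.024 0 0 -9.1 0.04;-0.332 0 -0.024 0 0 -9.1 0.04;-0.332 0 -0.024 0 0 -9.1 0.04"
}}

```text
clock: 10.6
position: [0.3965, -0.0684, 0.218]
tool_rot: [-3.141, 0.0, 1.809]
force: [0.4, 0.6, -0.1]
grip_width: 0.0398
finger_force: 0.0
```

Run:
```python
from h import *
go([.3966,-.0658,.097],np.radians(104));s=observe();print(s["force"],s["qpos"].round(2))
```

```text
pos [ 0.3965 -0.0684  0.218 ] rot [-3.141  0.     1.809] w 0.0398 t 10.6
go [0.0025 0.0007 0.121 ] [-0.02  0.02 -0.34]
[ 0.41918612  0.61762048 -0.09413196] [ 0.79  0.28 -0.89  2.13  0.29  0.86 -0.04]
```

Request:
{"method": "send_rows", "body": {
  "plan": "0.0025 0.0007 0.04 0 0 0 0.04;0.0025 0.0007 0.08 0 0 0 0.04;0.0025 0.0007 0.121 0 0 0 0.04;0.0025 0.0007 0.121 0 0 0 0.04;0.0025 0.0007 0.121 0 0 0 0.04;0.0025 0.0007 0.121 0 0 0 0;0.0025 0.0007 0.121 0 0 0 0;0.0025 0.0007 0.121 0 0 0 0;0.0025 0.0007 0.121 0 0 0 0;0.0025 0.0007 0.121 0 0 0 0"
}}

```text
clock: 11.43
position: [0.3968, -0.0634, 0.0992]
tool_rot: [3.141, 0.002, 1.813]
force: [-10.5, 1.7, 22.4]
grip_width: 0.0111
finger_force: 41.6
```

Request:
{"method": "send_rows", "body": {
  "plan": "0 0 0 0 0 -7 0;0 0 0 0 0 -14 0;0 0 0 0 0 -21 0;0 0 0 0 0 -28 0;0 0 0 0 0 -35 0;0 0 0 0 0 -42 0;0 0 0 0 0 -49 0;0 0 0 0 0 -56 0;0 0 0 0 0 -63 0;0 0 0 0 0 -70 0"
}}

```text
clock: 12.27
position: [0.3955, -0.0648, 0.099]
tool_rot: [-3.136, -0.001, 3.04]
force: [-21.5, -7.6, 34.9]
grip_width: 0.0114
finger_force: 43.4
```

Request:
{"method": "send_rows", "body": {
  "plan": "0 0 0 0 0 -2 0;0 0 0 0 0 -2 0;0 0 0 0 0 -2 0;0 0 0 0 0 -2 0.05;0 0 0 0 0 -2 0.05;0 0 0 0 0 -2 0.05;0 0 -0.04 0 0 -2 0.05;0 0 -0.08 0 0 -2 0.05;0 0 -0.12 0 0 -2 0.05;0 0 -0.14 0 0 -2 0.05"
}}

```text
clock: 13.1
position: [0.3976, -0.0621, 0.2411]
tool_rot: [-3.141, 0.003, 3.072]
force: [-1.4, -0.1, -0.6]
grip_width: 0.0503
finger_force: 0.0
```

Run:
```python
from h import *
f=grab("wrist"); im=f["color"].astype(int)
m=(im.min(2)>185).astype(np.uint8)
n,l,st,c=cv2.connectedComponentsWithStats(m)
P=onplane(f,c,.085)
for i in range(1,n):
    d=P[i]-[.3966,-.0658]
    if np.hypot(*d)<.04 and st[i,4]>5: print(st[i,4],np.hypot(*d).round(3),np.degrees(np.arctan2(d[1],d[0])).round(1))
go([.40,.28,.25],np.radians(165)); s=observe();print(s["force"],s["qpos"].round(2))
```

```text
17 0.027 -149.9
17 0.027 -125.2
17 0.027 -100.4
17 0.027 -76.2
15 0.028 -51.5
50 0.024 -4.1
16 0.028 -27.5
pos [ 0.3986 -0.0624  0.2427] rot [-3.14   0.005  3.071] w 0.05 t 13.15
go [ 0.0226  0.3416 -0.0081] [-0.08  0.32 10.98]
[2.57079684 2.49314951 3.75336842] [ 1.08  0.38 -1.31  2.09  0.44  0.99  1.04]
```

Request:
{"method": "send_rows", "body": {
  "plan": "0.02 0.34 -0.01 0 0 11 0.06;0.02 0.34 -0.01 0 0 11 0.06;0.02 0.34 -0.01 0 0 11 0.06;0.02 0.34 -0.01 0 0 11 0.06;0.02 0.34 -0.01 0 0 11 0.06;0.02 0.34 -0.01 0 0 11 0.06;0.02 0.34 -0.01 0 0 11 0.06;0.02 0.34 -0.01 0 0 11 0.06;0.02 0.34 -0.01 0 0 11 0.06;0.02 0.34 -0.01 0 0 11 0.06"
}}

```text
clock: 13.98
position: [0.3992, 0.284, 0.2483]
tool_rot: [3.138, -0.0, 2.886]
force: [-1.0, -0.4, -0.9]
grip_width: 0.06
finger_force: 0.0
```

Run:
```python
from h import *
go([.562,.33,.20],np.radians(165.6)); s=observe();print(s["force"],s["qpos"].round(2))
```

```text
pos [0.3992 0.284  0.2483] rot [ 3.138 -0.     2.886] w 0.06 t 13.98
go [-0.1458  0.0856  0.0485] [ 0.22 -0.03 -0.27]
[-0.96089016 -0.37751769 -0.91368152] [ 0.11  0.49 -1.14  1.89  0.5   1.08  0.09]
```

Request:
{"method": "send_rows", "body": {
  "plan": "-0.146 0.086 0.048 0 0 0 0.05;-0.146 0.086 0.048 0 0 0 0.05;-0.146 0.086 0.048 0 0 0 0.05;-0.146 0.086 0.048 0 0 0 0.05;-0.146 0.086 0.048 0 0 0 0.05;-0.146 0.086 0.048 0 0 0 0.05;-0.146 0.086 0.048 0 0 0 0.05"
}}

```text
clock: 14.57
position: [0.5637, 0.323, 0.1992]
tool_rot: [3.141, -0.001, 2.879]
force: [-0.2, 0.2, -0.0]
grip_width: 0.0503
finger_force: 0.0
```

Run:
```python
from h import *
f=grab("wrist","w4.png"); go([.562,.33,.20],np.radians(165.6)); s=observe();print(s["qpos"].round(2))
```

```text
pos [0.5633 0.323  0.1997] rot [ 3.141 -0.     2.88 ] w 0.0504 t 14.62
go [ 0.0031  0.0064 -0.0003] [ 0.02 -0.01 -0.6 ]
[-0.03  0.77 -0.98  1.53  0.67  1.2   0.19]
```

View pics/w4.png

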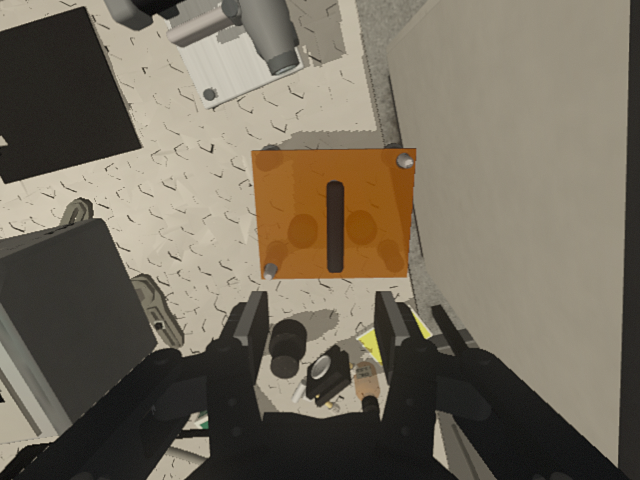

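Run:
```python
from h import *
f=grab("wrist"); im=f["color"].astype(int); hsv=cv2.cvtColor(f["color"],cv2.COLOR_RGB2HSV).astype(int)
m=np.zeros((480,640),bool);m[160:275,315:355]=(hsv[...,2]<75)[160:275,315:355]
print("handle",rect(f,m,.086))
a=(hsv[...,1]>140)&(hsv[...,0]<22); a[:140]=0;a[285:]=0;a|=m
print("guard",rect(f,a,.050))
print("tubes",onplane(f,[(303,230),(361,227)],.028))
r,(w,h),an=rect(f,m,.086)
go([r[0]/1000,r[1]/1000,.061],np.radians(165.6))
```

```text
handle ((564.2882690429688, 334.45123291015625), (12.954856872558594, 75.48919677734375), 75.3389892578125)
guard ((565.7451782226562, 334.43280029296875), (139.63063049316406, 120.07642364501953), 75.8341293334961)
tubes [[0.57673463 0.30109806]
 [0.5884511  0.35683591]]
pos [0.5633 0.3229 0.2   ] rot [3.141 0.    2.88 ] w 0.0502 t 14.67
go [0.0022 0.0114 0.139 ] [ 0.02  0.02 -0.6 ]
```

Request:
{"method": "send_rows", "body": {
  "plan": "0.0015 0.0114 0.04 0 0 -0.6 0.05;0.0015 0.0114 0.08 0 0 -0.6 0.05;0.0015 0.0114 0.11 0 0 -0.6 0.05;0.0015 0.0114 0.139 0 0 -0.6 0.05;0.0015 0.0114 0.139 0 0 -0.6 0.05;0.0015 0.0114 0.139 0 0 -0.6 0.05",
  "grip_force": 60
}}

```text
clock: 15.17
position: [0.565, 0.3341, 0.0608]
tool_rot: [-3.141, -0.001, 2.89]
force: [-0.6, 0.3, 1.1]
grip_width: 0.0501
finger_force: 0.0
```

Request:
{"method": "send_rows", "body": {
  "plan": "0 0 0 0 0 0 0;0 0 0 0 0 0 0;0 0 0 0 0 0 0;0 0 0 0 0 0 0;0 0 0 0 0 0 0;0 0 0 0 0 0 0"
}}

```text
clock: 15.67
position: [0.5665, 0.3351, 0.0621]
tool_rot: [3.139, 0.002, 2.889]
force: [0.7, 0.2, 10.5]
grip_width: 0.0128
finger_force: 60.9
```

Run:
```python
from h import *
go([.5645,.3344,.061],np.radians(165.6)); s=observe();print(s["force"],s["moment"],s["qpos"].round(2))
```

```text
pos [0.5665 0.3351 0.0621] rot [3.139e+00 2.000e-03 2.889e+00] w 0.0128 t 15.67
go [ 0.0018 -0.0012  0.0011] [ 0.14  0.12 -0.06]
[ 0.68925007  0.23234524 10.45209191] [ 0.14784936 -0.12146061 -0.05207692] [-0.1   0.93 -0.87  1.59  0.81  1.01  0.09]
```

Gripped; lift straight up slowly.

Request:
{"method": "send_rows", "body": {
  "plan": "0 0 -0.005 0 0 0 0;0 0 -0.01 0 0 0 0;0 0 -0.015 0 0 0 0;0 0 -0.02 0 0 0 0;0 0 -0.03 0 0 0 0;0 0 -0.04 0 0 0 0;0 0 -0.05 0 0 0 0;0 0 -0.06 0 0 0 0;0 0 -0.07 0 0 0 0;0 0 -0.08 0 0 0 0"
}}

```text
clock: 16.5
position: [0.5656, 0.3343, 0.1413]
tool_rot: [3.141, 0.0, 2.889]
force: [-0.5, -0.6, -2.4]
grip_width: 0.0129
finger_force: 59.1
```

Run:
```python
from h import *
go([.39,.33,.20],np.radians(177.8)); s=observe();print(s["force"],s["moment"],s["qpos"].round(2))
f=grab("wrist","w5.png")
```

```text
pos [0.5656 0.3343 0.1413] rot [3.141 0.    2.889] w 0.0129 t 16.5
go [ 0.169  -0.0479 -0.0587] [ 1.000e-02  1.000e-02 -1.224e+01]
[-0.53130078 -0.62740833 -2.44159767] [-0.01064768 -0.05926209 -0.00926118] [-0.07  0.84 -0.93  1.55  0.73  1.12  0.15]
```

View pics/w5.png

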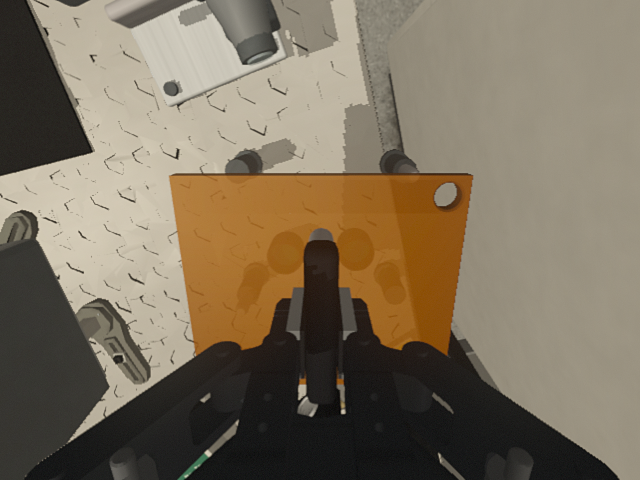

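Request:
{"method": "send_rows", "body": {
  "plan": "0.03 -0.01 -0.059 0 0 -12 0;0.06 -0.02 -0.059 0 0 -12 0;0.09 -0.028 -0.059 0 0 -12 0;0.12 -0.037 -0.059 0 0 -12 0;0.145 -0.044 -0.059 0 0 -12 0;0.165 -0.048 -0.059 0 0 -12 0;0.165 -0.048 -0.059 0 0 -12 0;0.165 -0.048 -0.059 0 0 -12 0"
}}

```text
clock: 17.22
position: [0.3935, 0.329, 0.1996]
tool_rot: [-3.141, 0.001, 3.1]
force: [0.7, -0.9, -2.5]
grip_width: 0.0132
finger_force: 59.5
```

Run:
```python
from h import *
go([.398,.0935,.10],np.radians(177.8)); s=observe();print(s["force"],s["moment"],s["qpos"].round(2))
f=grab("top"); g=f["color"].mean(2); m=np.zeros((480,640),bool); m[270:335,250:330]=(g<60)[270:335,250:330]
r=rect(f,m,.003); print(r)
```

```text
pos [0.3935 0.329  0.1996] rot [-3.141e+00  1.000e-03  3.100e+00] w 0.0132 t 17.22
go [-0.0141 -0.2351  0.0997] [-0.01  0.06 -0.17]
[ 0.66272657 -0.93997962 -2.51280695] [-0.01824356 -0.03191274  0.01420503] [-0.02  0.61 -1.11  1.89  0.63  1.05  0.13]
((397.8897705078125, 93.52182006835938), (146.70037841796875, 119.66503143310547), 87.83641052246094)
```

Request:
{"method": "send_rows", "body": {
  "plan": "-0.014 -0.035 0 0 0 0 0;-0.014 -0.07 0 0 0 0 0;-0.014 -0.105 0 0 0 0 0;-0.014 -0.14 0 0 0 0 0;-0.014 -0.175 0 0 0 0 0;-0.014 -0.21 0 0 0 0 0;-0.014 -0.235 0 0 0 0 0;-0.014 -0.235 0 0 0 0 0;-0.014 -0.235 0.04 0 0 0 0;-0.014 -0.235 0.08 0 0 0 0"
}}

```text
clock: 18.1
position: [0.4, 0.0925, 0.119]
tool_rot: [3.141, 0.004, 3.094]
force: [1.9, -0.1, -3.2]
grip_width: 0.0129
finger_force: 59.7
```

Run:
```python
from h import *
go([.398,.0935,.0235],np.radians(177.8)); s=observe();print(s["force"],s["moment"],s["qpos"].round(2))
```

```text
pos [0.4    0.0925 0.119 ] rot [3.141 0.004 3.094] w 0.0129 t 18.1
go [0.0024 0.0008 0.0955] [ 0.05  0.21 -0.5 ]
[ 1.87390922 -0.05032168 -3.23418389] [-0.0456928  -0.21018127  0.00831448] [ 0.46  0.59 -1.08  2.21  0.76  0.79  0.4 ]
```

Request:
{"method": "send_rows", "body": {
  "plan": "0.0024 0.001 0.03 0 0 0 0;0.0024 0.001 0.055 0 0 0 0;0.0024 0.001 0.075 0 0 0 0;0.0024 0.001 0.085 0 0 0 0;0.0024 0.001 0.09 0 0 0 0;0.0024 0.001 0.093 0 0 0 0;0.0024 0.001 0.0955 0 0 0 0;0.0024 0.001 0.0965 0 0 0 0;0.0024 0.001 0.0965 0 0 0 0"
}}

```text
clock: 18.85
position: [0.3961, 0.0947, 0.0235]
tool_rot: [-3.142, 0.002, 3.099]
force: [-3.1, -0.6, 8.1]
grip_width: 0.0132
finger_force: 61.2
```

Run:
```python
from h import *
go([.398,.0935,.0231],np.radians(177.8)); s=observe();print(s["force"],s["moment"],s["qpos"].round(2))
```

```text
pos [0.3961 0.0947 0.0235] rot [-3.142e+00  2.000e-03  3.099e+00] w 0.0132 t 18.85
go [-0.002  -0.0011  0.0004] [-0.    0.1  -0.26]
[-3.07086681 -0.55072632  8.12868667] [-6.22917993e-04  7.22854592e-01 -2.81343768e-03] [ 0.28  0.74 -0.86  2.26  1.06  0.63  0.13]
```

Request:
{"method": "send_rows", "body": {
  "plan": "0 0 0 0 0 0 0.05;0 0 0 0 0 0 0.05;0 0 0 0 0 0 0.05;0 0 -0.03 0 0 0 0.05;0 0 -0.07 0 0 0 0.05;0 0 -0.11 0 0 0 0.05;0 0 -0.15 0 0 0 0.05;0 0 -0.19 0 0 0 0.05;0 0 -0.23 0 0 0 0.05;0 0 -0.23 0 0 0 0.05"
}}

```text
clock: 19.68
position: [0.3975, 0.0956, 0.2582]
tool_rot: [3.141, 0.007, 3.098]
force: [-1.3, 0.9, -0.9]
grip_width: 0.0498
finger_force: 0.0
```

Run:
```python
from h import *
f=grab("top"); cv2.imwrite("pics/top2.png",cv2.resize(f["color"][190:340,150:400],None,fx=3.2,fy=3.2,interpolation=cv2.INTER_CUBIC)[:,:,::-1])
go([.40,.28,.25],np.radians(165.6)); s=observe();print(s["force"],s["qpos"].round(2))
f=grab("wrist"); hsv=cv2.cvtColor(f["color"],cv2.COLOR_RGB2HSV).astype(int); a=(hsv[...,1]>140)&(hsv[...,0]<22)
print(rect(f,a,.011))
```

```text
pos [0.3969 0.0946 0.2554] rot [-3.141  0.005  3.097] w 0.05 t 19.73
go [0.0053 0.1854 0.0053] [1.000e-02 3.000e-01 1.184e+01]
[-0.25466979 -0.40127949 -0.97283385] [ 0.71  0.37 -1.32  2.06  0.43  1.02  0.7 ]
((395.9222412109375, 94.42684173583984), (141.36328125, 120.62421417236328), 87.56230163574219)
```

View pics/top2.png

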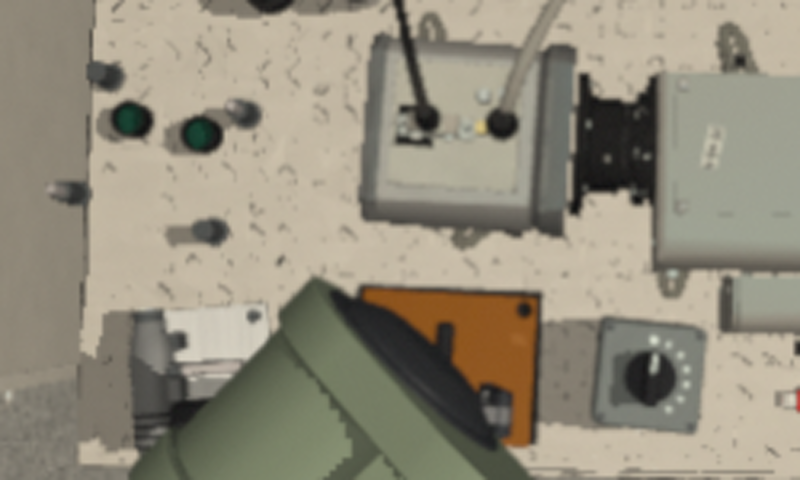

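Run:
```python
from h import *
go([.42,.25,.25],np.radians(130))
f=grab("top"); print(onplane(f,[(190.9,227.5),(213.1,231.9)],.028))
```

```text
pos [0.3961 0.0941 0.2536] rot [-3.141e+00  3.000e-03  3.097e+00] w 0.0499 t 19.78
go [-0.0169  0.1568  0.0035] [2.000e-02 1.700e-01 4.745e+01]
[[0.59017566 0.35198742]
 [0.57947388 0.29311863]]
```

Request:
{"method": "send_rows", "body": {
  "plan": "-0.017 0.157 0 0 0 47 0.05;-0.017 0.157 0 0 0 47 0.05;-0.017 0.157 0 0 0 47 0.05;-0.017 0.157 0 0 0 47 0.05;-0.017 0.157 0 0 0 47 0.05;-0.017 0.157 0 0 0 47 0.05;-0.017 0.157 0 0 0 47 0.05;-0.017 0.157 0 0 0 47 0.05"
}}

```text
clock: 20.5
position: [0.4181, 0.2515, 0.2511]
tool_rot: [-3.139, -0.001, 2.274]
force: [-1.1, -0.6, 0.1]
grip_width: 0.0499
finger_force: 0.0
```

Run:
```python
from h import *
go([.575,.315,.16],np.radians(100));print(observe()["qpos"].round(2))
```

```text
pos [0.4181 0.2515 0.2511] rot [-3.139e+00 -1.000e-03  2.274e+00] w 0.0499 t 20.5
go [-0.0531  0.1609  0.0907] [-0.14 -0.   30.3 ]
[ 0.1   0.42 -0.99  1.89  0.41  1.05 -0.36]
```

Request:
{"method": "send_rows", "body": {
  "plan": "-0.053 0.161 0.03 0 0 30 0.05;-0.053 0.161 0.03 0 0 30 0.05;-0.053 0.161 0.03 0 0 30 0.05;-0.053 0.161 0.06 0 0 30 0.05;-0.053 0.161 0.09 0 0 30 0.05;-0.053 0.161 0.09 0 0 30 0.05;-0.053 0.161 0.09 0 0 30 0.05;-0.053 0.161 0.09 0 0 30 0.05"
}}

```text
clock: 21.17
position: [0.5749, 0.3157, 0.1625]
tool_rot: [-3.14, 0.0, 1.757]
force: [-0.1, 0.9, 1.1]
grip_width: 0.0501
finger_force: 0.0
```

Run:
```python
from h import *
f=grab("wrist","w6.png"); go([.577,.301,.007],np.radians(100));print(observe()["qpos"].round(2))
```

```text
pos [0.5754 0.3157 0.1636] rot [ 3.141 -0.     1.757] w 0.0501 t 21.22
go [-0.0148 -0.0012  0.1566] [ 0.03 -0.02  0.65]
[-0.15  0.73 -0.72  1.55  0.53  1.06 -0.81]
```

View pics/w6.png

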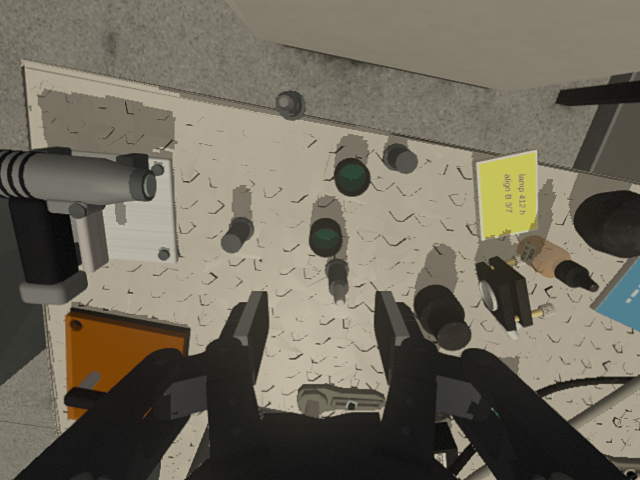

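Run:
```python
from h import *
f=grab("wrist"); im=f["color"].astype(int); m=((im[...,1]-im[...,0]>8)&(im[...,1]<110)).astype(np.uint8); m[:150]=0;m[265:]=0;m[:,:290]=0;m[:,380:]=0
n,l,st,c=cv2.connectedComponentsWithStats(m)
for i in range(1,n):
    if st[i,4]>60: print(st[i],c[i].round(1),onplane(f,[c[i]],.027))
print("ocular top",onplane(f,[(455,332)],.06),"base",onplane(f,[(433,300)],0))
print("dark full tube edges R",onplane(f,[(310,237),(342,237),(326,218)],.028))
```

```text
[338 164  26  26 447] [351.4 174.9] [[0.59247047 0.36032731]]
[314 229  23  14 203] [325.5 234.4] [[0.58128603 0.30530433]]
ocular top [[0.7050493  0.24971323]] base [[0.7059386 0.2464926]]
dark full tube edges R [[0.5682765  0.30075573]
 [0.59583343 0.30593681]
 [0.57877054 0.32034026]]
```

Run:
```python
from h import *
go([.581,.303,.007],np.radians(100))
```

```text
pos [0.5757 0.3155 0.1641] rot [ 3.14  -0.     1.756] w 0.0505 t 21.27
go [-0.0134  0.0027  0.1571] [ 0.09 -0.02  0.62]
```

Request:
{"method": "send_rows", "body": {
  "plan": "-0.0134 0.0027 0.02 0 0 0 0.05;-0.0134 0.0027 0.06 0 0 0 0.05;-0.0134 0.0027 0.1 0 0 0 0.05;-0.0134 0.0027 0.13 0 0 0 0.05;-0.0134 0.0027 0.155 0 0 0 0.05;-0.0134 0.0027 0.155 0 0 0 0.05;-0.0134 0.0027 0.155 0 0 0 0.05",
  "grip_force": 30
}}

```text
clock: 21.85
position: [0.581, 0.3026, 0.0087]
tool_rot: [3.141, -0.0, 1.755]
force: [-0.2, 0.6, 1.0]
grip_width: 0.0499
finger_force: 0.0
```

Request:
{"method": "send_rows", "body": {
  "plan": "0 0 0 0 0 0 0;0 0 0 0 0 0 0;0 0 0 0 0 0 0;0 0 0 0 0 0 0;0 0 0 0 0 0 0"
}}

```text
clock: 22.27
position: [0.5822, 0.3032, 0.0104]
tool_rot: [3.138, -0.001, 1.755]
force: [-1.7, -0.7, 10.6]
grip_width: 0.0283
finger_force: 28.8
```

Run:
```python
from h import *
go([.581,.303,.007],np.radians(100)); s=observe(); print(s["force"],s["moment"])
```

```text
pos [0.5822 0.3032 0.0104] rot [ 3.138e+00 -1.000e-03  1.755e+00] w 0.0283 t 22.27
go [ 0.     -0.0012  0.0034] [ 0.19 -0.05  0.54]
[-1.73745689 -0.73916575 10.57692772] [-0.26724774  0.44672037 -0.01221949]
```

Request:
{"method": "send_rows", "body": {
  "plan": "0 0 -0.01 0 0 0 0;0 0 -0.04 0 0 0 0;0 0 -0.08 0 0 0 0;0 0 -0.12 0 0 0 0;0 0 -0.16 0 0 0 0;0 0 -0.19 0 0 0 0;0 0 -0.19 0 0 0 0"
}}

```text
clock: 22.85
position: [0.5829, 0.3043, 0.2063]
tool_rot: [3.132, -0.003, 1.755]
force: [0.3, 0.8, -0.3]
grip_width: 0.0285
finger_force: 30.1
```

Run:
```python
from h import *
go([.37,.26,.22],np.radians(95)); s=observe(); print(s["force"],s["qpos"].round(2))
f=grab("top"); im=f["color"].astype(int)
m=np.zeros((480,640),bool); m[283:340,420:500]=(im[...,2]>188)[283:340,420:500]
m=cv2.morphologyEx(m.astype(np.uint8),cv2.MORPH_CLOSE,np.ones((3,3)))
print("tray",rect(f,m,.014),rect(f,m,.004))
```

```text
pos [0.5829 0.3043 0.2063] rot [ 3.132e+00 -3.000e-03  1.755e+00] w 0.0285 t 22.85
go [-0.0045 -0.2172 -0.0158] [ 0.53 -0.21  5.55]
[ 0.33967218  0.77034579 -0.33232758] [-0.12  0.69 -0.74  1.51  0.5   1.12 -0.77]
tray ((387.83306884765625, -348.08843994140625), (122.5500259399414, 106.40957641601562), 86.38497924804688) ((387.07958984375, -351.10833740234375), (123.61788177490234, 107.33679962158203), 86.38497161865234)
```

Request:
{"method": "send_rows", "body": {
  "plan": "-0.004 -0.217 -0.015 0 0 5 0;-0.004 -0.217 -0.015 0 0 5 0;-0.004 -0.217 -0.015 0 0 5 0;-0.004 -0.217 -0.015 0 0 5 0;-0.004 -0.217 -0.015 0 0 5 0;-0.004 -0.217 -0.015 0 0 5 0;-0.004 -0.217 -0.015 0 0 5 0;-0.004 -0.217 -0.015 0 0 5 0"
}}

```text
clock: 23.57
position: [0.3687, 0.2586, 0.2133]
tool_rot: [3.14, 0.0, 1.668]
force: [0.6, -0.5, -0.2]
grip_width: 0.0285
finger_force: 30.1
```

Run:
```python
from h import *
go([.37,-.10,.22],np.radians(92)); s=observe(); print(s["force"],s["qpos"].round(2))
```

```text
pos [0.3687 0.2586 0.2133] rot [3.14  0.    1.668] w 0.0285 t 23.57
go [-0.3571 -0.0335 -0.0067] [0.09 0.02 3.57]
[ 0.62003072 -0.45711882 -0.16488396] [-0.06  0.37 -0.84  2.03  0.35  0.89 -1.  ]
```

Request:
{"method": "send_rows", "body": {
  "plan": "-0.357 -0.033 -0.007 0 0 4 0;-0.357 -0.033 -0.007 0 0 4 0;-0.357 -0.033 -0.007 0 0 4 0;-0.357 -0.033 -0.007 0 0 4 0;-0.357 -0.033 -0.007 0 0 4 0;-0.357 -0.033 -0.007 0 0 4 0;-0.357 -0.033 -0.007 0 0 4 0;-0.357 -0.033 -0.007 0 0 4 0;-0.357 -0.033 -0.007 0 0 4 0;-0.357 -0.033 -0.007 0 0 4 0"
}}

```text
clock: 24.4
position: [0.3704, -0.1048, 0.2195]
tool_rot: [-3.141, 0.0, 1.591]
force: [-0.4, 0.2, -0.8]
grip_width: 0.0288
finger_force: 30.1
```

Run:
```python
from h import *
go([.38,-.34,.20],np.radians(87)); s=observe(); print(s["force"],s["qpos"].round(2))
```

```text
pos [ 0.3704 -0.1048  0.2195] rot [-3.141  0.     1.591] w 0.0288 t 24.4
go [-0.2353  0.0048  0.0195] [-0.02  0.01  4.17]
[-0.4449267   0.19787199 -0.80410418] [ 0.74  0.21 -0.7   2.17  0.18  0.82 -0.05]
```

Request:
{"method": "send_rows", "body": {
  "plan": "-0.235 0.005 0 0 0 4 0;-0.235 0.005 0 0 0 4 0;-0.235 0.005 0 0 0 4 0;-0.235 0.005 0 0 0 4 0;-0.235 0.005 0 0 0 4 0;-0.235 0.005 0 0 0 4 0;-0.235 0.005 0.02 0 0 4 0;-0.235 0.005 0.02 0 0 4 0"
}}

```text
clock: 25.07
position: [0.3807, -0.3355, 0.1967]
tool_rot: [-3.139, -0.003, 1.526]
force: [-0.8, 1.3, -2.0]
grip_width: 0.0285
finger_force: 30.1
```

Run:
```python
from h import *
f=grab("wrist","w7.png"); go([.38,-.34,.20],np.radians(87)); s=observe(); print(s["force"],s["qpos"].round(2))
```

```text
pos [ 0.3812 -0.3343  0.1981] rot [-3.139e+00 -3.000e-03  1.528e+00] w 0.0283 t 25.12
go [-0.0058 -0.0009 -0.0019] [-0.13 -0.15  0.52]
[-0.02125115  0.24738333 -0.71984439] [ 1.01  0.42 -0.53  1.92  0.27  0.88  0.3 ]
```

View pics/w7.png

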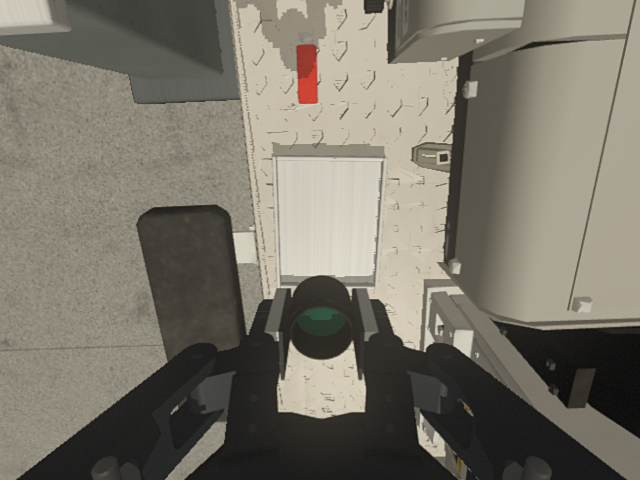

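Run:
```python
from h import *
f=grab("wrist"); p=onplane(f,[(273,156),(385,157),(379,287),(275,284)],.014);print(p.round(4),p.mean(0),proj(f,[[.3855,-.351,.014]]))
go([.38,-.375,.016],np.radians(87))
```

```text
[[ 0.3372 -0.2808]
 [ 0.4436 -0.2863]
 [ 0.4397 -0.4242]
 [ 0.3273 -0.4158]] [ 0.38694879 -0.35176908] [[326.52544953 224.5097239 ]]
pos [ 0.3817 -0.3338  0.1992] rot [-3.140e+00 -2.000e-03  1.529e+00] w 0.0284 t 25.17
go [-0.0415  0.0002  0.1831] [-0.07 -0.1   0.59]
```

Request:
{"method": "send_rows", "body": {
  "plan": "-0.048 -0.001 0.02 0 0 0 0;-0.048 -0.001 0.05 0 0 0 0;-0.048 -0.001 0.09 0 0 0 0;-0.048 -0.001 0.13 0 0 0 0;-0.048 -0.001 0.15 0 0 0 0;-0.048 -0.001 0.165 0 0 0 0;-0.048 -0.001 0.165 0 0 0 0"
}}

```text
clock: 25.75
position: [0.3784, -0.3808, 0.0328]
tool_rot: [-3.139, -0.002, 1.53]
force: [-0.2, 1.2, -1.3]
grip_width: 0.0286
finger_force: 30.1
```

Run:
```python
from h import *
go([.38,-.382,.0155],np.radians(87)); s=observe(); print(s["force"],s["qpos"].round(2))
```

```text
pos [ 0.3784 -0.3808  0.0328] rot [-3.139e+00 -2.000e-03  1.530e+00] w 0.0286 t 25.75
go [-0.0012  0.0017  0.0173] [-0.14 -0.13  0.66]
[-0.19036767  1.17725361 -1.34888757] [ 0.96  0.71 -0.38  1.95  0.46  0.58  0.22]
```

Request:
{"method": "send_rows", "body": {
  "plan": "0 0 0.008 0 0 0 0;0 0 0.013 0 0 0 0;0 0 0.016 0 0 0 0;0 0 0.0175 0 0 0 0;0 0 0.0185 0 0 0 0;0 0 0.0185 0 0 0 0"
}}

```text
clock: 26.25
position: [0.3786, -0.3825, 0.0164]
tool_rot: [3.141, 0.0, 1.528]
force: [-1.0, 0.7, -0.7]
grip_width: 0.0286
finger_force: 30.1
```

Request:
{"method": "send_rows", "body": {
  "plan": "0 0 0.001 0 0 0 0;0 0 0.002 0 0 0 0;0 0 0.002 0 0 0 0"
}}

```text
clock: 26.5
position: [0.3786, -0.3826, 0.0145]
tool_rot: [3.141, 0.0, 1.528]
force: [-1.1, -0.4, 6.0]
grip_width: 0.0285
finger_force: 30.7
```

Contact. Release and lift.

Request:
{"method": "send_rows", "body": {
  "plan": "0 0 0 0 0 0 0.045;0 0 0 0 0 0 0.045;0 0 0 0 0 0 0.045;0 0 0 0 0 0 0.045;0 0 -0.02 0 0 0 0.045;0 0 -0.06 0 0 0 0.045;0 0 -0.1 0 0 0 0.045;0 0 -0.14 0 0 0 0.045;0 0 -0.18 0 0 0 0.045;0 0 -0.2 0 0 0 0.045"
}}

```text
clock: 27.33
position: [0.3794, -0.3829, 0.2186]
tool_rot: [3.138, 0.003, 1.528]
force: [0.1, -0.8, 0.4]
grip_width: 0.0452
finger_force: 0.0
```

Run:
```python
from h import *
f=grab("wrist");cv2.imwrite("pics/w8.png",f["color"][100:400,180:480,::-1])
go([.37,0,.24],np.radians(88)); s=observe(); print(s["force"],s["qpos"].round(2))
f=grab("top");cv2.imwrite("pics/t3.png",cv2.resize(f["color"][180:290,150:280],None,fx=4,fy=4,interpolation=cv2.INTER_CUBIC)[:,:,::-1])
```

```text
pos [ 0.3802 -0.3836  0.2206] rot [3.136 0.005 1.528] w 0.0447 t 27.38
go [ 0.3828 -0.0265 -0.0215] [ 0.3   0.29 -0.45]
[ 1.74628187 -0.01786279  4.13756719] [ 1.07  0.44 -0.53  1.82  0.27  0.95  0.39]
```

View pics/w8.png

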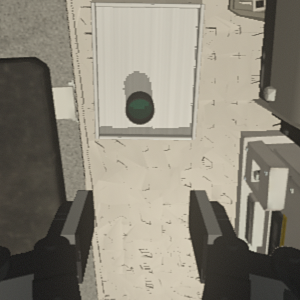

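Request:
{"method": "send_rows", "body": {
  "plan": "0.383 -0.026 -0.02 0 0 -3 0.05;0.383 -0.026 -0.02 0 0 -3 0.05;0.383 -0.026 -0.02 0 0 -3 0.05;0.383 -0.026 -0.02 0 0 -3 0.05;0.383 -0.026 -0.02 0 0 -3 0.05;0.383 -0.026 -0.02 0 0 -3 0.05;0.383 -0.026 -0.02 0 0 -3 0.05;0.383 -0.026 -0.02 0 0 -3 0.05;0.383 -0.026 -0.02 0 0 -3 0.05;0.383 -0.026 -0.02 0 0 -3 0.05"
}}

```text
clock: 28.27
position: [0.3683, 0.0064, 0.2343]
tool_rot: [3.141, -0.001, 1.586]
force: [-0.2, 0.5, 0.1]
grip_width: 0.0501
finger_force: 0.0
```

Run:
```python
from h import *
go([.38,.27,.24],np.radians(85)); s=observe(); print(s["force"],s["qpos"].round(2))
```

```text
pos [0.3683 0.0064 0.2343] rot [ 3.141e+00 -1.000e-03  1.586e+00] w 0.0501 t 28.27
go [ 0.2634  0.0156 -0.0055] [ 0.05 -0.04  5.85]
[-0.22828945  0.48499638  0.05394479] [ 0.56  0.16 -0.81  2.18  0.15  0.85 -0.33]
```

Request:
{"method": "send_rows", "body": {
  "plan": "0.28 0.016 -0.005 0 0 6 0.05;0.28 0.016 -0.005 0 0 6 0.05;0.28 0.016 -0.005 0 0 6 0.05;0.28 0.016 -0.005 0 0 6 0.05;0.28 0.016 -0.005 0 0 6 0.05;0.28 0.016 -0.005 0 0 6 0.05;0.28 0.016 -0.005 0 0 6 0.05;0.28 0.016 -0.005 0 0 6 0.05"
}}

```text
clock: 28.93
position: [0.3804, 0.289, 0.2389]
tool_rot: [-3.14, -0.004, 1.483]
force: [-1.1, 0.2, -0.8]
grip_width: 0.0501
finger_force: 0.0
```

Run:
```python
from h import *
go([.575,.345,.16],np.radians(75)); s=observe(); print(s["force"],s["qpos"].round(2))
```

```text
pos [0.3804 0.289  0.2389] rot [-3.14  -0.004  1.483] w 0.0501 t 28.93
go [0.0724 0.1891 0.0789] [-0.11 -0.23  9.99]
[-1.10478692  0.17461213 -0.82534263] [-0.08  0.38 -0.87  1.94  0.35  0.98 -1.2 ]
```

Request:
{"method": "send_rows", "body": {
  "plan": "0.072 0.189 0.02 0 0 10 0.05;0.072 0.189 0.02 0 0 10 0.05;0.072 0.189 0.02 0 0 10 0.05;0.072 0.189 0.04 0 0 10 0.05;0.072 0.189 0.079 0 0 10 0.05;0.072 0.189 0.079 0 0 10 0.05;0.072 0.189 0.079 0 0 10 0.05;0.072 0.189 0.079 0 0 10 0.05"
}}

```text
clock: 29.6
position: [0.5763, 0.335, 0.158]
tool_rot: [-3.139, 0.002, 1.301]
force: [-0.5, 0.3, 1.1]
grip_width: 0.05
finger_force: 0.0
```

Run:
```python
from h import *
f=grab("wrist"); print(observe()["qpos"].round(2)); im=f["color"].astype(int); m=((im[...,1]-im[...,0]>8)&(im[...,1]<110)).astype(np.uint8)
n,l,st,c=cv2.connectedComponentsWithStats(m)
for i in range(1,n):
    if st[i,4]>60: print(st[i],c[i].round(1),onplane(f,[c[i]],.027))
cv2.imwrite("pics/w9.png",f["color"][:,:,::-1]); print(proj(f,[[.592,.359,.028]]))
go([.592,.359,.007],np.radians(75))
```

```text
[-0.2   0.75 -0.68  1.52  0.51  1.06 -1.27]
[320 179  28  19 361] [333.5 187.6] [[0.5938988  0.36219988]]
[565 322  51  57 149] [583.3 349.3] [[0.78859459 0.14345312]]
[591 326  27  33  62] [603.  339.8] [[0.80724377 0.14978499]]
[545 335  22  36 137] [556.1 353.2] [[0.76273242 0.14579538]]
[597 335  32  37 131] [613.8 354.5] [[0.8175746  0.12899924]]
[[332.33307329 192.18411432]]
pos [0.5763 0.3354 0.1596] rot [-3.14   0.     1.302] w 0.0496 t 29.65
go [0.027  0.009  0.1526] [-0.07  0.03 -0.41]
```

View pics/w9.png

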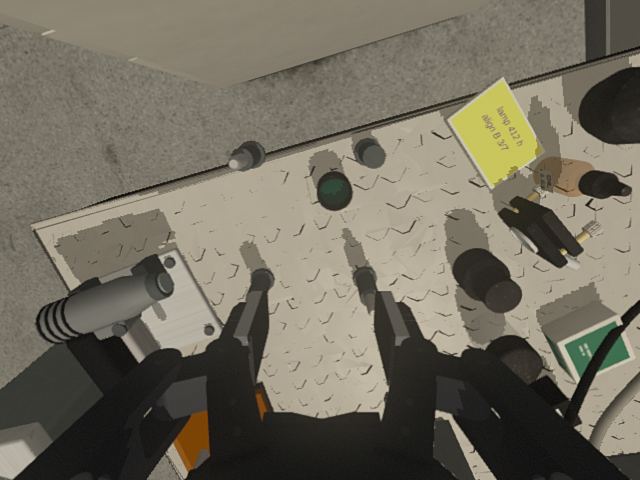

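Request:
{"method": "send_rows", "body": {
  "plan": "0.0288 0.01 0.02 0 0 0 0.05;0.0288 0.01 0.05 0 0 0 0.05;0.0288 0.01 0.09 0 0 0 0.05;0.0288 0.01 0.12 0 0 0 0.05;0.0288 0.01 0.15 0 0 0 0.05;0.0288 0.01 0.15 0 0 0 0.05;0.0288 0.01 0.15 0 0 0 0.05",
  "grip_force": 30
}}

```text
clock: 30.23
position: [0.5939, 0.3605, 0.0109]
tool_rot: [-3.141, 0.0, 1.302]
force: [-0.4, -0.2, 1.0]
grip_width: 0.05
finger_force: 0.0
```

Request:
{"method": "send_rows", "body": {
  "plan": "0 0 0 0 0 0 0;0 0 0 0 0 0 0;0 0 0 0 0 0 0;0 0 0 0 0 0 0;0 0 0 0 0 0 0"
}}

```text
clock: 30.65
position: [0.5955, 0.3613, 0.0132]
tool_rot: [3.139, -0.003, 1.301]
force: [-1.7, -1.3, 10.4]
grip_width: 0.0279
finger_force: 29.1
```

Request:
{"method": "send_rows", "body": {
  "plan": "0 0 -0.01 0 0 0 0;0 0 -0.04 0 0 0 0;0 0 -0.08 0 0 0 0;0 0 -0.12 0 0 0 0;0 0 -0.16 0 0 0 0;0 0 -0.19 0 0 0 0;0 0 -0.19 0 0 0 0"
}}

```text
clock: 31.23
position: [0.5962, 0.3622, 0.2093]
tool_rot: [3.135, -0.008, 1.301]
force: [0.4, 0.4, 0.7]
grip_width: 0.0281
finger_force: 30.1
```

Run:
```python
from h import *
go([.37,.26,.22],np.radians(88)); s=observe(); print(s["force"],s["qpos"].round(2))
```

```text
pos [0.5962 0.3622 0.2093] rot [ 3.135 -0.008  1.301] w 0.0281 t 31.23
go [-0.1587 -0.1906 -0.0133] [  0.44  -0.41 -13.46]
[0.43663786 0.43958227 0.69816261] [-0.23  0.74 -0.69  1.39  0.49  1.17 -1.25]
```

Request:
{"method": "send_rows", "body": {
  "plan": "-0.158 -0.19 -0.013 0 0 -13 0;-0.158 -0.19 -0.013 0 0 -13 0;-0.158 -0.19 -0.013 0 0 -13 0;-0.158 -0.19 -0.013 0 0 -13 0;-0.158 -0.19 -0.013 0 0 -13 0;-0.158 -0.19 -0.013 0 0 -13 0;-0.158 -0.19 -0.013 0 0 -13 0;-0.158 -0.19 -0.013 0 0 -13 0"
}}

```text
clock: 31.9
position: [0.3686, 0.2579, 0.2147]
tool_rot: [3.138, 0.001, 1.529]
force: [1.3, 1.3, -0.6]
grip_width: 0.0277
finger_force: 30.1
```

Run:
```python
from h import *
go([.37,-.10,.22],np.radians(87)); s=observe(); print(s["force"],s["qpos"].round(2))
```

```text
pos [0.3686 0.2579 0.2147] rot [3.138e+00 1.000e-03 1.529e+00] w 0.0277 t 31.9
go [-0.3575  0.0164 -0.0049] [0.21 0.05 0.59]
[ 1.26344198  1.30678786 -0.62049144] [-0.03  0.37 -0.89  2.03  0.37  0.9  -1.16]
```

Request:
{"method": "send_rows", "body": {
  "plan": "-0.357 0.016 -0.005 0 0 0 0;-0.357 0.016 -0.005 0 0 0 0;-0.357 0.016 -0.005 0 0 0 0;-0.357 0.016 -0.005 0 0 0 0;-0.357 0.016 -0.005 0 0 0 0;-0.357 0.016 -0.005 0 0 0 0;-0.357 0.016 -0.005 0 0 0 0;-0.357 0.016 -0.005 0 0 0 0;-0.357 0.016 -0.005 0 0 0 0;-0.357 0.016 -0.005 0 0 0 0"
}}

```text
clock: 32.73
position: [0.3705, -0.1034, 0.2187]
tool_rot: [3.141, 0.001, 1.522]
force: [0.2, -0.5, -1.6]
grip_width: 0.0284
finger_force: 30.1
```

Run:
```python
from h import *
go([.378,-.331,.20],np.radians(87)); s=observe(); print(s["force"],s["qpos"].round(2))
f=grab("wrist"); c=[.3786,-.3826,.032]
im=f["color"].astype(int); m=((im[...,1]-im[...,0]>8)&(im[...,1]<110)).astype(np.uint8)
n,l,st,c=cv2.connectedComponentsWithStats(m)
for i in range(1,n):
    if st[i,4]>30: print(st[i],onplane(f,[c[i]],.032))
f=grab("top"); g=f["color"].mean(2); m=np.zeros((480,640),bool); m[285:338,428:494]=(g<100)[285:338,428:494]; print("tray tube",rect(f,m,.018))
```

```text
pos [ 0.3705 -0.1034  0.2187] rot [3.141e+00 1.000e-03 1.522e+00] w 0.0284 t 32.73
go [-0.2269  0.0186  0.0189] [0.06 0.06 0.2 ]
[ 0.22841407 -0.49697117 -1.5588411 ] [ 0.82  0.22 -0.79  2.17  0.21  0.83 -0.16]
[ 297  305   48   28 1002] [[ 0.36369305 -0.23250421]]
tray tube ((378.364501953125, -385.93133544921875), (25.632369995117188, 34.083194732666016), 0.31919917464256287)
```

Request:
{"method": "send_rows", "body": {
  "plan": "-0.225 0.018 0 0 0 0 0;-0.225 0.018 0 0 0 0 0;-0.225 0.018 0 0 0 0 0;-0.225 0.018 0 0 0 0 0;-0.225 0.018 0 0 0 0 0;-0.225 0.018 0 0 0 0 0;-0.225 0.018 0.02 0 0 0 0;-0.225 0.018 0.06 0 0 0 0;-0.225 0.018 0.1 0 0 0 0;-0.225 0.018 0.14 0 0 0 0"
}}

```text
clock: 33.67
position: [0.3798, -0.3235, 0.0771]
tool_rot: [3.14, 0.0, 1.53]
force: [0.2, -0.8, -1.1]
grip_width: 0.0277
finger_force: 30.1
```

Run:
```python
from h import *
go([.378,-.328,.0172],np.radians(87)); s=observe(); print(s["force"],s["qpos"].round(2))
```

```text
pos [ 0.3798 -0.3235  0.0771] rot [3.14 0.   1.53] w 0.0277 t 33.67
go [-0.0046 -0.0018  0.0599] [0.12 0.02 0.64]
[ 0.24560764 -0.82078495 -1.10614536] [ 0.98  0.61 -0.52  2.03  0.5   0.63  0.08]
```

Request:
{"method": "send_rows", "body": {
  "plan": "-0.0045 -0.0018 0.03 0 0 0 0;-0.0045 -0.0018 0.045 0 0 0 0;-0.0045 -0.0018 0.052 0 0 0 0;-0.0045 -0.0018 0.056 0 0 0 0;-0.0045 -0.0018 0.059 0 0 0 0;-0.0045 -0.0018 0.0605 0 0 0 0;-0.0045 -0.0018 0.0605 0 0 0 0;-0.0045 -0.0018 0.0605 0 0 0 0"
}}

```text
clock: 34.33
position: [0.3768, -0.329, 0.0184]
tool_rot: [3.141, 0.001, 1.528]
force: [-0.1, 1.0, -0.0]
grip_width: 0.0278
finger_force: 30.1
```

Request:
{"method": "send_rows", "body": {
  "plan": "0 0 0.001 0 0 0 0;0 0 0.002 0 0 0 0;0 0 0.003 0 0 0 0;0 0 0.003 0 0 0 0"
}}

```text
clock: 34.67
position: [0.3768, -0.3292, 0.0163]
tool_rot: [3.141, 0.002, 1.528]
force: [-7.2, 4.9, 38.1]
grip_width: 0.0282
finger_force: 35.4
```

Request:
{"method": "send_rows", "body": {
  "plan": "0 0 -0.001 0 0 0 0;0 0 -0.0015 0 0 0 0;0 0 -0.0015 0 0 0 0.045;0 0 -0.0015 0 0 0 0.045;0 0 -0.0015 0 0 0 0.045;0 0 -0.03 0 0 0 0.045;0 0 -0.07 0 0 0 0.045;0 0 -0.11 0 0 0 0.045;0 0 -0.15 0 0 0 0.045;0 0 -0.19 0 0 0 0.045"
}}

```text
clock: 35.5
position: [0.376, -0.3282, 0.2064]
tool_rot: [-3.141, -0.001, 1.529]
force: [-0.3, -1.8, 0.4]
grip_width: 0.0451
finger_force: 0.0
```

Request:
{"method": "send_rows", "body": {
  "plan": "-0.15 0 0 0 0 0 0.045;-0.15 0 0 0 0 0 0.045;-0.15 0 0 0 0 0 0.045;-0.15 0 0 0 0 0 0.045;-0.15 0 0 0 0 0 0.045;-0.15 0 0 0 0 0 0.045;-0.15 0 0 0 0 0 0.045;-0.15 0 0 0 0 0 0.045"
}}

```text
clock: 36.17
position: [0.3704, -0.4774, 0.2047]
tool_rot: [-3.142, -0.0, 1.53]
force: [-0.7, 0.4, 1.1]
grip_width: 0.0451
finger_force: 0.0
```

Run:
```python
from h import *
f=grab("top"); go([.38,-.38,.2],np.radians(87))
cv2.imwrite("pics/t4.png",cv2.resize(f["color"][190:345,150:500],None,fx=2.2,fy=2.2,interpolation=cv2.INTER_CUBIC)[:,:,::-1])
```

```text
pos [ 0.3704 -0.4775  0.2048] rot [ 3.142 -0.     1.53 ] w 0.0451 t 36.22
go [0.0979 0.0056 0.0048] [ 0.   -0.    0.64]
```

View pics/t4.png

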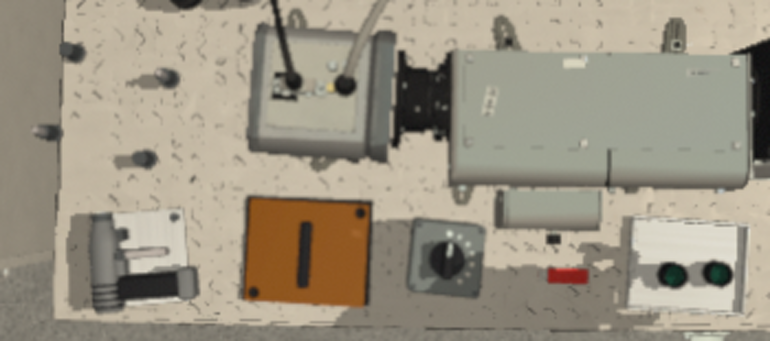

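```bash
python3 -c "
from workcell import bot; print(bot.job_done())"
```

```text
the job is handed in; nothing more can be done
None
```

The batch is done and the job is handed in (verdict not reported): selector at off, lamp cured once at the third click and trigger released, guard flat on the mat, both lens tubes upright in the tray.

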